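# Gauge the tongued blanks from the feeder

### The arm

A 7-joint arm with a two-finger parallel gripper is mounted at the origin on the work surface. World frame = base frame: x ahead of the robot, y to its left, z up, the work surface at z = 0. Lengths are in m, angles in degrees, forces in N, time in s.
With the tool pointing down it reaches from about 0.4 to 0.85 m from the base axis. Payload 4.5 kg.
Tool frame: the origin (TCP) lies on the centre line of the jaws, within the pads' length; the fingertips stand 19 mm ahead of it and the grasp point (between the pads) is the TCP; z points along the fingers, x is the direction in which the jaws open and shut, and the axes are right-handed (so a half turn about z gives the same grasp; the last joint's range is limited). The gripper opens to 88 mm and grips with 3 to 60 N. Pads are 18 mm wide; open, the fingers measure 123 mm over their backs; the gripper's body (75 mm by 187 mm) begins 45 mm behind the grasp point.
Start: joints at [79.229, 39.483, -11.15, 89.685, 9.013, 51.709, -12.324], TCP at [0.138, -0.61, 0.258] pointing down, gripper open.
Joint ranges: [-172.22, 172.22], [-26.19, 119.32], [-84.43, 86.54], [7.71, 146.69], [-57.33, 237.33], [2.42, 119.75], [-152.13, 152.13]. Speed limits (degrees/s): [147.25, 147.25, 180, 180, 180, 180, 180].

### API

Orientations are given as a 3x3 rotation matrix whose columns are the frame's x, y, z axes.
In Python, from workcell import arm gives the robot as it stands. The module is installed in compiled form; this text tells all that it offers.
- The arm moves only by the tool arm_command, never from a script. Its argument "moves" is text: rows parted by semicolons, each of 7 numbers parted by spaces: the shift along the tool's x, y, z in cm, then the turn, a rotation vector about the tool's x, y, z in rad, then the closure in counts, from 0 (fully open) to 255 (shut). In form: tx ty tz rx ry rz gripper; .... A call has exactly 10 rows; each row is the pose to reach, as a shift and turn from the pose commanded when the call began, along the tool's axes at that moment; what a row does not reach only later rows make up. A row lasts 1/10 s, in which the tool goes at most 50 mm and 8.59 degrees, less where a joint would pass 70% of its speed; a pose out of reach is approached as far as the arm can. A call with a gripper value outside its range is refused whole. The fingers move at their own pace and stop on an object; "force" is the grip in N (left out, the last holds). Time passes only in rows, so rows that repeat a pose let the fingers close, or fill a call up. It gives the time, the measured TCP pose, the force and the opening at its end, in the units of the state.
- arm.read_state(): the state, without advancing time (a new reading comes with each control period).
- arm.snapshot(name): name is "scene" or "top" or "wrist"; returns the picture (384x512x3 uint8, red, green, blue); there is no depth.
- arm.get_calibration(name): a dict with "fx", "fy", "cx", "cy" (pixels), "R" (3x3) and "t" (3): a world point X has camera coordinates R X + t. Camera axes: x right, y down, z forward; pixel columns grow to the right and rows downward; lengths in m; the calibration is good to about 2 mm. A picture is of the moment at which its call begins: read the wrist's pose just before it. get_calibration takes no time and is no camera call; for the wrist camera it gives the pose at the moment of the call.
- arm.job_done(): hands the job in, once; it reports no verdict.
The state is a dict: "time_s": time; "joint_positions": joint angles; "joint_vel": joint speeds; "tau": joint torques, N m; "ee_pos": TCP position; "orientation": TCP orientation; "contact_force": force on the tool from outside, world axes, zero at the start; "wrist_torque": the same for the moment, N m; "grip_width": finger opening in m.
Only numpy, scipy, OpenCV 4.12 (cv2) and the standard library are available. Lean on these libraries where they do the work, as an engineer would, in place of code of your own. Each camera call takes 0.05 s, during which the arm holds its last target.

### The job

Sort all the tongued blanks in the feeder: with its pusher slide them out from the bottom of the stack and, in the order in which they come, lower each one's tongue level into the steel slot gauge until it goes no farther. Those that pass the wide upper part and stop at the step are right and go in the slatted crate; those too fat to pass the mouth go in the shallow steel pan; those thin enough to fall through to the bottom go in the deep carton. Leave the pusher drawn back, the gauge standing and the bowl, bottle, brush and cork block alone.

Things in the scene. Friction and masses are not known exactly. Their poses are not given: they have to be found in the camera images.
- feeder: Fixed plywood feeder: floor 12 mm thick carrying a chute 92 mm tall in which the blanks lie flat in a stack, axes parallel to the feeder's. Origin: on the bench under the chute's centre. Chute walls reach 33 mm from it along x, and from -87 to 42 mm along y. The bottom blank alone fits out under the gate to the feeder's -x side, onto open floor that ends at x = -140 mm.
- pusher (a joint): Travel (m) of the feeder's flat pusher along the feeder's -x: 0 = drawn back (home), 0.108 = fully forward; stays where left, 2 N friction. At 0.108 the bottom blank lies wholly on the open floor, its body's centre 94 mm from the chute's centre along -x, 40 mm clear of the chute. The other blanks rest on the pusher until it is back home (below 0.005), then drop to the floor.
- pusher_handle (a point): Point at z = 55 mm on the pusher's handle, an upright dark wooden cylinder of 24 mm diameter from z = 21 to 76 mm. It stands beside the chute, 95 mm towards the feeder's +y, and moves with the pusher.
- gauge: Loose steel gauge, 0.95 kg: base 100 x 100 x 10 mm, origin centre of underside. Upright plate 88 (x) x 14 (y, centred) x 80 mm high, with one slot at x = 0, open at the top: 34 mm wide (go) down to a step at z = 52, then 28 mm (no-go) to z = 26; 5 mm bevels at mouth, 3 mm at step. A tongue lies along y through it; its underside stops at z = 76 if too fat, 50 if right, 26 mm if too thin.
- crate: Fixed slatted wooden crate for the right ones, outside 124 x 154 x 46 mm high, inside 112 x 142 mm, floor 6 mm thick. Origin: centre of the underside; y is the long side.
- pan: Fixed shallow sheet-steel pan for the ones that are too fat, outside 124 x 154 x 24 mm high, walls and floor 3 mm. Origin: centre of the underside; y is the long side.
- carton: Fixed deep open cardboard carton for the ones that are too thin, outside 124 x 154 x 54 mm high, walls and floor 4 mm, with two flaps that hang out over the short ends. Origin: centre of the underside; y is the long side.
- bowl: Bystander: turned wooden bowl, 120 mm wide, 55 mm high. Origin: centre of the underside.
- glue: Bystander: white bottle, 56 mm diameter, 150 mm high. Origin: centre of the underside.
- sander: Bystander, not always there (None): cork sanding block, 110 x 60 x 30 mm, lying on the bench. Origin: centre of the underside.
- brush: Bystander: hand brush lying on the bench. Origin: under its middle.
- blank1a_mid (a point): Centre of the body of a flat beech blank, about 60 g; None if absent. 16 mm thick (z); body 44 mm wide (x), 65 mm long (y); from its -y end a narrower tongue, centred in x, runs on 45 mm (centre at y = -55), so the blank reaches from y = 32.5 to -77.5 mm. The tongue's width (about 25 to 37 mm) is to be gauged. The number gives its place in the stack, 1 = bottom. 
- blank1b_mid (a point): Centre of the body of a flat beech blank, about 60 g; None if absent. 16 mm thick (z); body 44 mm wide (x), 65 mm long (y); from its -y end a narrower tongue, centred in x, runs on 45 mm (centre at y = -55), so the blank reaches from y = 32.5 to -77.5 mm. The tongue's width (about 25 to 37 mm) is to be gauged. The number gives its place in the stack, 1 = bottom. 
- blank1c_mid (a point): Centre of the body of a flat beech blank, about 60 g; None if absent. 16 mm thick (z); body 44 mm wide (x), 65 mm long (y); from its -y end a narrower tongue, centred in x, runs on 45 mm (centre at y = -55), so the blank reaches from y = 32.5 to -77.5 mm. The tongue's width (about 25 to 37 mm) is to be gauged. The number gives its place in the stack, 1 = bottom. 
- blank2a_mid (a point): Centre of the body of a flat beech blank, about 60 g; None if absent. 16 mm thick (z); body 44 mm wide (x), 65 mm long (y); from its -y end a narrower tongue, centred in x, runs on 45 mm (centre at y = -55), so the blank reaches from y = 32.5 to -77.5 mm. The tongue's width (about 25 to 37 mm) is to be gauged. The number gives its place in the stack, 1 = bottom. 
- blank2b_mid (a point): Centre of the body of a flat beech blank, about 60 g; None if absent. 16 mm thick (z); body 44 mm wide (x), 65 mm long (y); from its -y end a narrower tongue, centred in x, runs on 45 mm (centre at y = -55), so the blank reaches from y = 32.5 to -77.5 mm. The tongue's width (about 25 to 37 mm) is to be gauged. The number gives its place in the stack, 1 = bottom. 
- blank3a_mid (a point): Centre of the body of a flat beech blank, about 60 g; None if absent. 16 mm thick (z); body 44 mm wide (x), 65 mm long (y); from its -y end a narrower tongue, centred in x, runs on 45 mm (centre at y = -55), so the blank reaches from y = 32.5 to -77.5 mm. The tongue's width (about 25 to 37 mm) is to be gauged. The number gives its place in the stack, 1 = bottom. 
- blank3b_mid (a point): Centre of the body of a flat beech blank, about 60 g; None if absent. 16 mm thick (z); body 44 mm wide (x), 65 mm long (y); from its -y end a narrower tongue, centred in x, runs on 45 mm (centre at y = -55), so the blank reaches from y = 32.5 to -77.5 mm. The tongue's width (about 25 to 37 mm) is to be gauged. The number gives its place in the stack, 1 = bottom. 
- blank4a_mid (a point): Centre of the body of a flat beech blank, about 60 g; None if absent. 16 mm thick (z); body 44 mm wide (x), 65 mm long (y); from its -y end a narrower tongue, centred in x, runs on 45 mm (centre at y = -55), so the blank reaches from y = 32.5 to -77.5 mm. The tongue's width (about 25 to 37 mm) is to be gauged. The number gives its place in the stack, 1 = bottom. 
- blank4b_mid (a point): Centre of the body of a flat beech blank, about 60 g; None if absent. 16 mm thick (z); body 44 mm wide (x), 65 mm long (y); from its -y end a narrower tongue, centred in x, runs on 45 mm (centre at y = -55), so the blank reaches from y = 32.5 to -77.5 mm. The tongue's width (about 25 to 37 mm) is to be gauged. The number gives its place in the stack, 1 = bottom. 

How it is judged:
By the outcome, as a careful person would: the job done as asked, in the order asked, and still so for the second after the job is handed in, with the robot touching nothing.
Of blank1a, blank1b, blank1c only 1 to 1 are there at a start; the rules pass over those that are not, and their reading is None.
Of blank2a, blank2b only 1 to 1 are there at a start; the rules pass over those that are not, and their reading is None.
Of blank3a, blank3b only 1 to 1 are there at a start; the rules pass over those that are not, and their reading is None.
Of blank4a, blank4b, sander only 1 to 1 are there at a start; the rules pass over those that are not, and their reading is None.
At some moment in a run one of gauge may be knocked a few centimetres aside while the robot is not near it.
Once in a run the grip may slacken for a moment while it holds something.
It also fails if it takes over 210 s, if anything falls off the work surface, if the arm or the gripper's body presses on something with over 40 N, if the wrist force passes 120 N, or if a joint passes its speed limit or range.

## Working session

There is one attempt and no reset: what is moved stays moved. The work goes in short steps, Python scripts to look and compute and a tool call to move; the robot and the scene stay as the last step left them, time stands still between calls to the robot, and variables do not carry over. Pictures are saved under pics/ and viewed, and the job is handed in when it is done.

Besides the shell and the picture viewer there is one more tool, called after ">>>" as name(argument=value, ...), one argument or row to a line, values as JSON. arm_command: Moves the arm, as the interface text tells. Its arguments: {"type":"object","properties":{"moves":{"type":"string"},"force":{"type":"number"}},"required":["moves"]}

```bash
mkdir -p pics; python3 - <<'E'
from workcell import arm
import cv2
s=arm.read_state();print({k:s[k] for k in s})
for n in("scene","top","wrist"):
    c=arm.get_calibration(n);print(n,c)
    im=arm.snapshot(n);cv2.imwrite(f"pics/{n}0.png",im[:,:,::-1])
E
```

```text
{'time_s': 0.0, 'joint_positions': array([ 79.22823206,  39.53268505, -11.1444444 ,  89.7453254 ,
         9.01396019,  51.70798229, -12.32392663]), 'joint_vel': array([-0.07202119,  0.00518966,  0.08860593,  0.09161797, -0.00300218,
       -0.0331952 , -0.07945654]), 'tau': array([-2.05783813e-04, -5.27566981e+01, -1.26699541e+00, -1.53433943e+01,
       -5.26370213e-02,  6.43874315e-03,  1.84394326e-04]), 'ee_pos': array([ 0.13730828, -0.60912143,  0.25691314]), 'orientation': array([[ 2.20087110e-01, -9.75480069e-01, -5.46343154e-04],
       [-9.75478545e-01, -2.20087736e-01,  1.73109748e-03],
       [-1.80889452e-03,  1.51953783e-04, -9.99998352e-01]]), 'contact_force': array([-0.16837376,  0.4322299 ,  0.43299029]), 'wrist_torque': array([ 0.05349721, -0.01764956, -0.02418459]), 'grip_width': 0.08826352070148405}
scene {'fx': 366.18622557250876, 'fy': 366.18622557250876, 'cx': 258.1690857160347, 'cy': 194.89894217818676, 'R': array([[-0.24924801,  0.96830563, -0.01611346],
       [ 0.68804734,  0.16534969, -0.70657649],
       [-0.68151764, -0.18719961, -0.70745319]]), 't': array([ 0.13681154, -0.36579615,  1.45555672])}
top {'fx': 466.29307620359594, 'fy': 466.29307620359594, 'cx': 254.98843684486954, 'cy': 189.63631826589085, 'R': array([[ 0.01957831, -0.99956731, -0.02195204],
       [-0.99490353, -0.01730541, -0.0993352 ],
       [ 0.09891233,  0.02378498, -0.99481185]]), 't': array([0.0035021 , 0.58703651, 1.21064241])}
wrist {'fx': 296.84608878287236, 'fy': 296.84608878287236, 'cx': 255.7267789785086, 'cy': 192.24869626146446, 'R': array([[ 2.20800151e-01, -9.75318974e-01, -4.38434492e-04],
       [-9.41181371e-01, -2.13189669e-01,  2.62159861e-01],
       [-2.55782956e-01, -5.74722906e-02, -9.65024360e-01]]), 't': array([-0.62380001, -0.03679   ,  0.38798099])}
```

View pics/scene0.png

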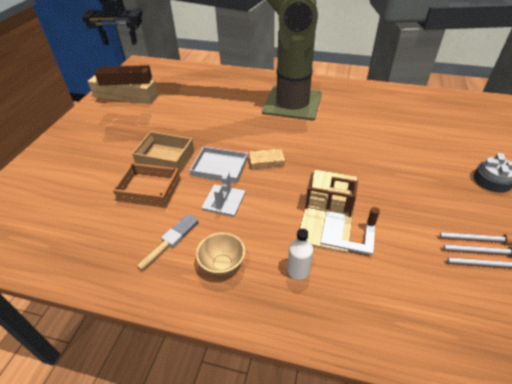

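View pics/top0.png

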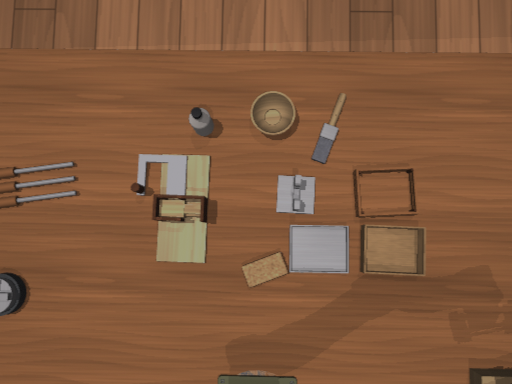

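View pics/wrist0.png

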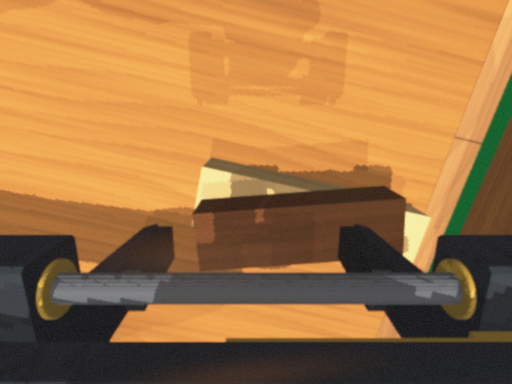

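```bash
python3 - <<'E'
import cv2
im=cv2.imread("pics/top0.png")
cv2.imwrite("pics/topA.png",cv2.resize(im[135:275,120:220],None,fx=5.5,fy=4.2*5.5/5.5,interpolation=cv2.INTER_CUBIC))
cv2.imwrite("pics/topB.png",cv2.resize(im[140:290,230:430],None,fx=4,fy=4,interpolation=cv2.INTER_CUBIC))
im=cv2.imread("pics/scene0.png")
cv2.imwrite("pics/scA.png",cv2.resize(im[160:260,280:400],None,fx=5,fy=5,interpolation=cv2.INTER_CUBIC))
E
```

```text
(no output)
```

View pics/topA.png

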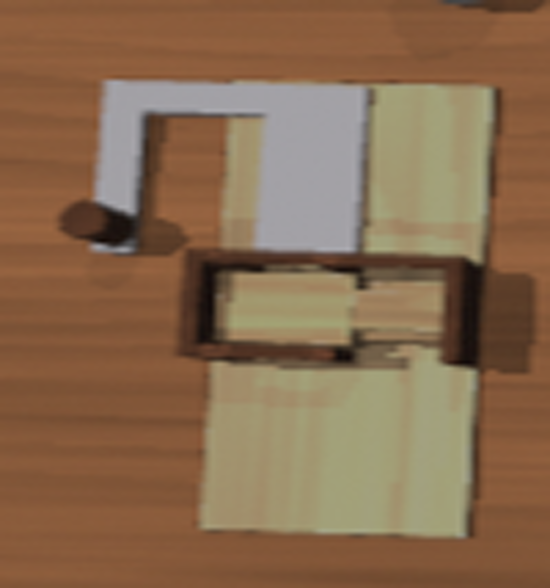

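View pics/topB.png

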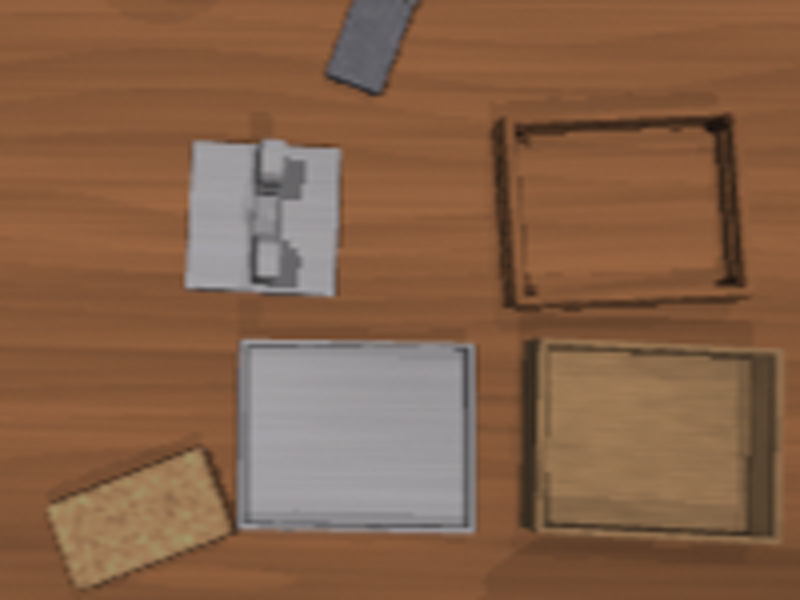

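View pics/scA.png

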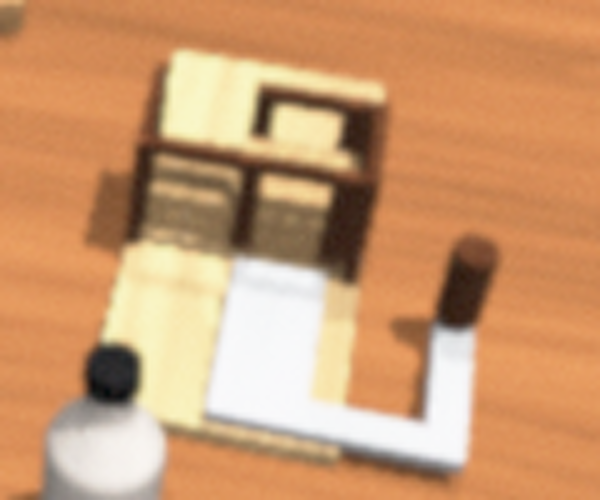

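```bash
cat > h.py <<'E'
import numpy as np,cv2
from workcell import arm
def ray(name,u,v,z,c=None):
    c=c or arm.get_calibration(name)
    R,t=np.array(c["R"]),np.array(c["t"])
    d=R.T@np.array([(u-c["cx"])/c["fx"],(v-c["cy"])/c["fy"],1]);o=-R.T@t
    return o+d*(z-o[2])/d[2]
def proj(name,X,c=None):
    c=c or arm.get_calibration(name)
    p=np.array(c["R"])@np.array(X)+np.array(c["t"]);return np.array([c["fx"]*p[0]/p[2]+c["cx"],c["fy"]*p[1]/p[2]+c["cy"]])
E
python3 - <<'E'
from h import *
np.set_printoptions(precision=4,suppress=True)
A=lambda p:(120+p[0]/5.5,135+p[1]/4.2)
B=lambda p:(230+p[0]/4,140+p[1]/4)
def show(n,f,ps,z):
    print(n)
    Q=[ray("top",*f(p),z)[:2] for p in ps]
    print(np.array(Q), 'mean',np.mean(Q,0))
    return np.array(Q)
show("floor -x edge",A,[(201,529),(468,536)],.012)
show("floor +x edge",A,[(228,80),(495,87)],.012)
show("chute top",A,[(187,250),(480,258),(476,368),(178,355)],.104)
show("handle",A,[(84,220)],.076)
show("gauge base",B,[(192,141),(341,149),(337,296),(185,288)],.010)
show("gauge plate tops",B,[(259,141),(286,141),(284,184),(258,184)],.08)
show("gauge plate tops2",B,[(255,239),(281,239),(280,280),(253,280)],.08)
show("pan",B,[(240,341),(475,343),(474,532),(238,530)],.024)
show("crate",B,[(497,120),(732,115),(746,294),(508,306)],.046)
show("carton",B,[(538,340),(780,350),(778,542),(538,532)],.054)
E
```

```text
floor -x edge
[[0.3928 0.2737]
 [0.3911 0.1437]] mean [0.392  0.2087]
floor +x edge
[[0.6817 0.272 ]
 [0.6792 0.1391]] mean [0.6805 0.2055]
chute top
[[0.5627 0.2656]
 [0.5603 0.1315]
 [0.495  0.1314]
 [0.5001 0.2671]] mean [0.5295 0.1989]
handle
[[0.5827 0.3216]] mean [0.5827 0.3216]
gauge base
[[ 0.629  -0.0467]
 [ 0.6252 -0.1473]
 [ 0.526  -0.1453]
 [ 0.5294 -0.0435]] mean [ 0.5774 -0.0957]
gauge plate tops
[[ 0.6205 -0.0876]
 [ 0.6208 -0.1048]
 [ 0.5932 -0.1038]
 [ 0.5929 -0.0873]] mean [ 0.6068 -0.0959]
gauge plate tops2
[[ 0.5577 -0.0858]
 [ 0.558  -0.1023]
 [ 0.532  -0.1019]
 [ 0.5317 -0.0848]] mean [ 0.5449 -0.0937]
pan
[[ 0.4943 -0.08  ]
 [ 0.496  -0.2348]
 [ 0.3728 -0.2341]
 [ 0.3709 -0.0802]] mean [ 0.4335 -0.1573]
crate
[[ 0.6415 -0.2453]
 [ 0.6473 -0.3982]
 [ 0.5304 -0.4056]
 [ 0.5198 -0.2522]] mean [ 0.5847 -0.3253]
carton
[[ 0.4979 -0.2698]
 [ 0.4944 -0.4242]
 [ 0.3729 -0.4209]
 [ 0.3759 -0.2694]] mean [ 0.4353 -0.3461]
```

```bash
python3 - <<'E'
from h import *
im=cv2.imread("pics/scene0.png")
cv2.imwrite("pics/scG.png",cv2.resize(im[0:60,70:160],None,fx=8,fy=8,interpolation=cv2.INTER_CUBIC))
cv2.imwrite("pics/scB.png",cv2.resize(im[120:260,100:300],None,fx=4,fy=4,interpolation=cv2.INTER_CUBIC))
s=arm.read_state();c=arm.get_calibration("wrist")
o=-np.array(c["R"]).T@c["t"];print(s["orientation"].T@(o-s["ee_pos"]))
T=s["orientation"]
for d in [(0.0935,0,-.045),(-.0935,0,-.045),(0.0,0.0935,-.045),(0,-.0935,-.045),(0,0,0),(.0615,0,0.019),(-.0615,0,.019)]:
    print(d,proj("scene",s["ee_pos"]+T@np.array(d)))
E
```

```text
[-0.00076279 -0.06676493 -0.12676744]
(0.0935, 0, -0.045) [88.6571045 25.2187083]
(-0.0935, 0, -0.045) [142.16435697  24.86022128]
(0.0, 0.0935, -0.045) [123.21568453  15.23914511]
(0, -0.0935, -0.045) [106.6041939   35.92218438]
(0, 0, 0) [119.0798827   38.21500694]
(0.0615, 0, 0.019) [103.6332083   43.66960117]
(-0.0615, 0, 0.019) [137.62549488  43.50050096]
```

View pics/scG.png

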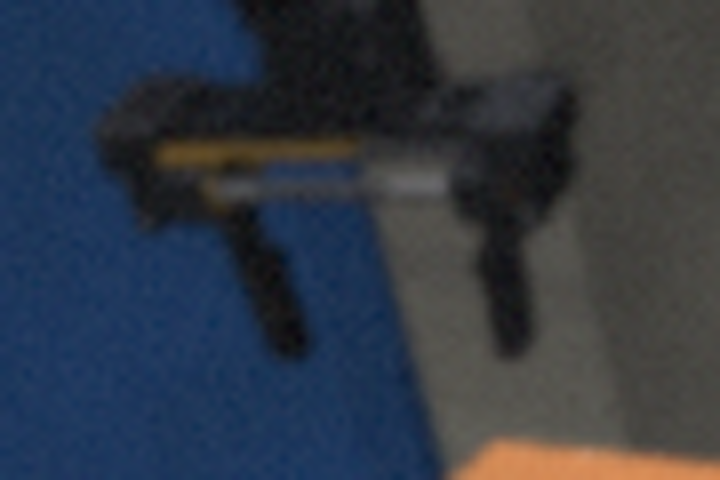

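View pics/scB.png

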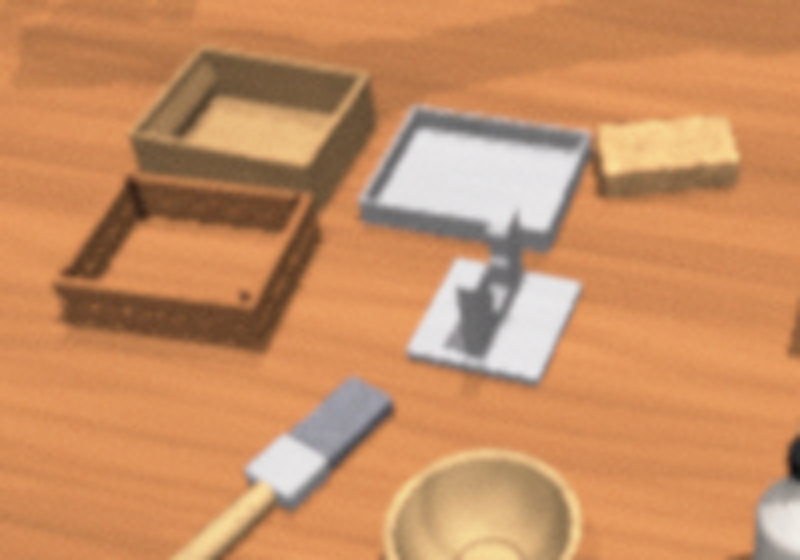

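```bash
python3 - <<'E'
from h import *
np.set_printoptions(precision=4,suppress=True)
S=lambda a,b:(280+a/5,160+b/5)
print("handle scene",ray("scene",*S(473,248),.076),"bottom",ray("scene",*S(458,322),.021))
print("handle top",ray("top",135.3,187.4,.076))
print("chute top corners scene", [ray("scene",*S(*p),.104) for p in [(135,148),(375,185),(388,95),(170,50)]])
print("bottle cap", ray("top",196,113,.15), ray("scene",302,234,.15))
print("bowl", ray("top",273,113,.055))
for X in [(.532,.2295)]:
    for p in [(-.033,-.087),(.033,-.087),(.033,.042),(-.033,.042)]:
        print(proj("scene",(X[0]+p[0],X[1]+p[1],.104)),proj("top",(X[0]+p[0],X[1]+p[1],.104)))
E
```

```text
handle scene [0.5876 0.3203 0.076 ] bottom [0.5899 0.3238 0.021 ]
handle top [0.5826 0.3215 0.076 ]
chute top corners scene [array([0.584 , 0.1426, 0.104 ]), array([0.5824, 0.2658, 0.104 ]), array([0.5121, 0.2679, 0.104 ]), array([0.5027, 0.1491, 0.104 ])]
bottle cap [0.7607 0.1594 0.15  ] [0.771  0.1579 0.15  ]
bowl [ 0.7888 -0.0299  0.055 ]
[311.8203 168.7912] [202.1455 220.9051]
[308.0989 184.7197] [202.9578 194.481 ]
[357.7201 192.7156] [151.6838 193.5782]
[359.2801 176.0361] [150.5859 219.9276]
```

```bash
cat >> h.py <<'E'
from scipy.spatial.transform import Rotation as Ro
def tgt(x,y,z,yaw):
    "tool-frame shift(cm)+turn to reach world TCP with tool x at yaw deg, pointing down"
    s=arm.read_state();T=s["orientation"]
    c,sn=np.cos(np.radians(yaw)),np.sin(np.radians(yaw))
    W=np.array([[c,sn,0],[sn,-c,0],[0,0,-1.]])
    d=T.T@(np.array([x,y,z])-s["ee_pos"])*100
    r=Ro.from_matrix(T.T@W).as_rotvec()
    print("t=%.1f"%s["time_s"],"ee",np.round(s["ee_pos"],4),"shift cm",np.round(d,2),"rot",np.round(r,3),"j7 %.0f"%s["joint_positions"][6],"F",np.round(s["contact_force"],1),"w %.4f"%s["grip_width"])
E
python3 -c "
from h import *
tgt(.5,-.2,.25,-40);tgt(.585,.3215,.2,-.6)"
```

```text
t=0.1 ee [ 0.1374 -0.6093  0.2571] shift cm [-31.94 -44.38   0.75] rot [-0.     0.001 -0.651] j7 -12 F [-0.5  0.8 -0.6] w 0.0883
t=0.1 ee [ 0.1374 -0.6093  0.2571] shift cm [-80.94 -64.15   5.81] rot [-1.000e-03  1.000e-03 -1.338e+00] j7 -12 F [-0.5  0.8 -0.6] w 0.0883
```

>>> arm_command(
  moves="-3 -4 0 0 0 -0.06 0;-6 -8.5 0 0 0 -0.13 0;-9 -13 0 0 0 -0.2 0;-12.5 -17.5 0 0 0 -0.26 0;-16 -22 0 0 0 -0.33 0;-19 -26.5 0 0 0 -0.4 0;-22 -31 0 0 0 -0.46 0;-25 -35.5 0 0 0 -0.52 0;-28.5 -40 0 0 0 -0.6 0;-32 -44 0 0 0 -0.65 0",
  force=30,
)

```text
time_s: 1.15
ee_pos: [0.47, -0.2341, 0.2577]
orientation: [[0.767, -0.642, 0.0], [-0.642, -0.767, -0.0], [0.0, 0.0, -1.0]]
contact_force: [-0.9, -1.6, 0.1]
grip_width: 0.0882
```

```bash
python3 -c "
from h import *
tgt(.585,.3215,.2,-.6)"
```

```text
t=1.1 ee [ 0.47   -0.2341  0.2577] shift cm [-26.83 -49.99   5.75] rot [ 0.    -0.    -0.686] j7 -34 F [-0.9 -1.6  0.1] w 0.0882
```

>>> arm_command(
  moves="-2 -4 0 0 0 -0.06 0;-4.5 -8 0 0 0 -0.13 0;-7 -12 0 0 0 -0.2 0;-10 -16 0 0 0 -0.26 0;-12.5 -20 0 0 0 -0.33 0;-15 -24.5 0 0 0 -0.4 0;-18 -29 0 0 0 -0.47 0;-20.5 -33.5 0 0 0 -0.54 0;-23 -38 0 0 0 -0.6 0;-25.5 -42.5 0 0 0 -0.67 0",
)

```text
time_s: 2.15
ee_pos: [0.5452, 0.2458, 0.2575]
orientation: [[1.0, -0.026, -0.0], [-0.026, -1.0, -0.001], [-0.0, 0.001, -1.0]]
contact_force: [1.3, -0.6, -1.2]
grip_width: 0.0878
```

```bash
python3 -c "
from h import *
tgt(.585,.3215,.2,-.6)"
```

```text
t=2.1 ee [0.5452 0.2458 0.2575] shift cm [ 3.78 -7.67  5.75] rot [ 0.001  0.    -0.016] j7 -50 F [ 1.3 -0.6 -1.2] w 0.0878
```

>>> arm_command(
  moves="0.8 -3.2 3 0 0 -0.016 0;0.8 -3.2 5.7 0 0 -0.016 0;0.8 -3.2 5.7 0 0 -0.016 0;0.8 -3.2 5.7 0 0 -0.016 0;0.8 -3.2 5.7 0 0 -0.016 0;0.8 -3.2 5.7 0 0 -0.016 0;0.8 -3.2 5.7 0 0 -0.016 0;0.8 -3.2 5.7 0 0 -0.016 0;0.8 -3.2 5.7 0 0 -0.016 0;0.8 -3.2 5.7 0 0 -0.016 0",
)

```text
time_s: 3.15
ee_pos: [0.5542, 0.2757, 0.2008]
orientation: [[1.0, -0.013, 0.0], [-0.013, -1.0, 0.0], [0.0, -0.0, -1.0]]
contact_force: [-0.4, -0.3, -0.5]
grip_width: 0.0879
```

```bash
python3 -c "
from h import *
tgt(.585,.3215,.2,-.6)
print(proj('wrist',(.585,.3215,.076)))
cv2.imwrite('pics/w1.png',arm.snapshot('wrist')[:,:,::-1])"
```

```text
t=3.1 ee [0.5542 0.2757 0.2008] shift cm [ 3.02 -4.62  0.09] rot [-0.    -0.    -0.003] j7 -53 F [-0.4 -0.3 -0.5] w 0.0879
[292.34378544 138.05639503]
```

View pics/w1.png

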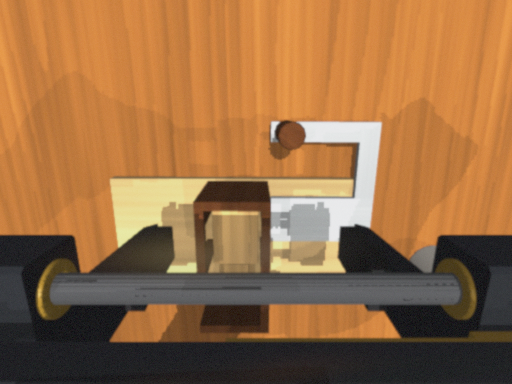

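>>> arm_command(
  moves="1.5 -2.5 0 0 0 0 0;3 -4.9 0 0 0 0 0;3 -4.9 3 0 0 0 0;3 -4.9 6 0 0 0 0;3 -4.9 9 0 0 0 0;3 -4.9 12 0 0 0 0;3 -4.9 13.4 0 0 0 0;3 -4.9 13.4 0 0 0 0;3 -4.9 13.4 0 0 0 150;3 -4.9 13.4 0 0 0 255",
  force=25,
)

```text
time_s: 4.2
ee_pos: [0.5858, 0.3252, 0.0685]
orientation: [[1.0, -0.013, 0.003], [-0.013, -1.0, 0.002], [0.003, -0.002, -1.0]]
contact_force: [0.8, 0.7, 0.7]
grip_width: 0.0745
```

>>> arm_command(
  moves="0 0 0 0 0 0 255;0 0 0 0 0 0 255;0 0 0 0 0 0 255;0 0 0 0 0 0 255;-1 0 0 0 0 0 255;-2 0 0 0 0 0 255;-3 0 0 0 0 0 255;-4 0 0 0 0 0 255;-4 0 0 0 0 0 255;-4 0 0 0 0 0 255",
)

```text
time_s: 5.2
ee_pos: [0.5427, 0.3247, 0.0668]
orientation: [[1.0, -0.012, -0.003], [-0.012, -1.0, -0.002], [-0.003, 0.002, -1.0]]
contact_force: [-2.0, -3.1, 4.5]
grip_width: 0.0235
```

```bash
python3 -c "
from h import *
tgt(.477,.3245,.066,-.6)
cv2.imwrite('pics/t1.png',cv2.resize(arm.snapshot('top')[130:280,100:230,::-1],None,fx=4,fy=4))"
```

```text
t=5.2 ee [0.5427 0.3247 0.0668] shift cm [-6.57  0.09  0.1 ] rot [ 0.002  0.003 -0.001] j7 -61 F [-2.  -3.1  4.5] w 0.0235
```

View pics/t1.png

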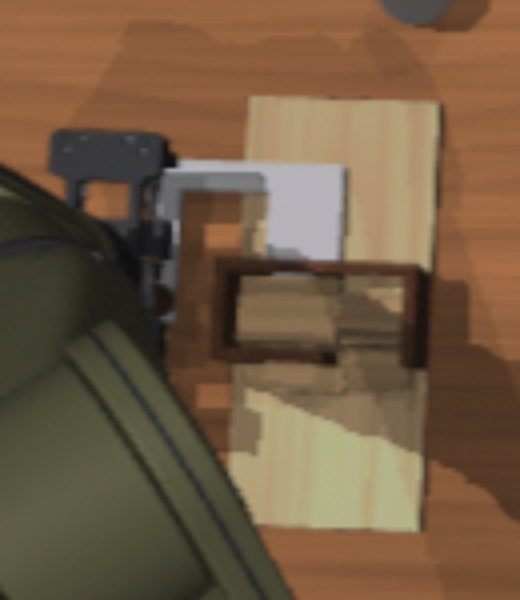

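>>> arm_command(
  moves="-1 0 0 0 0 0 255;-2 0 0 0 0 0 255;-3 0 0 0 0 0 255;-4 0 0 0 0 0 255;-5 0 0 0 0 0 255;-6 0 0 0 0 0 255;-6.4 0 0 0 0 0 255;-6.7 0 0 0 0 0 255;-6.7 0 0 0 0 0 255;-6.7 0 0 0 0 0 255",
)

```text
time_s: 6.25
ee_pos: [0.4772, 0.3258, 0.0668]
orientation: [[1.0, -0.013, -0.001], [-0.013, -1.0, -0.0], [-0.001, 0.0, -1.0]]
contact_force: [0.7, -1.1, 6.1]
grip_width: 0.0231
```

>>> arm_command(
  moves="-0.2 0 0 0 0 0 255;-0.3 0 0 0 0 0 255;-0.3 0 0 0 0 0 255;-0.3 0 0 0 0 0 255;-0.1 0 0 0 0 0 255;1 0 0 0 0 0 255;3 0 0 0 0 0 255;5 0 0 0 0 0 255;7 0 0 0 0 0 255;9 0 0 0 0 0 255",
)

```text
time_s: 7.25
ee_pos: [0.5654, 0.3243, 0.0668]
orientation: [[1.0, -0.012, -0.006], [-0.012, -1.0, -0.002], [-0.006, 0.002, -1.0]]
contact_force: [-4.3, -2.6, 8.2]
grip_width: 0.0234
```

```bash
python3 -c "
from h import *
tgt(.585,.3245,.066,-.6)
cv2.imwrite('pics/t2.png',cv2.resize(arm.snapshot('top')[130:280,100:230,::-1],None,fx=4,fy=4))"
```

```text
t=7.2 ee [0.5654 0.3243 0.0668] shift cm [ 1.96 -0.04  0.07] rot [ 0.002  0.006 -0.001] j7 -59 F [-4.3 -2.6  8.2] w 0.0234
```

View pics/t2.png

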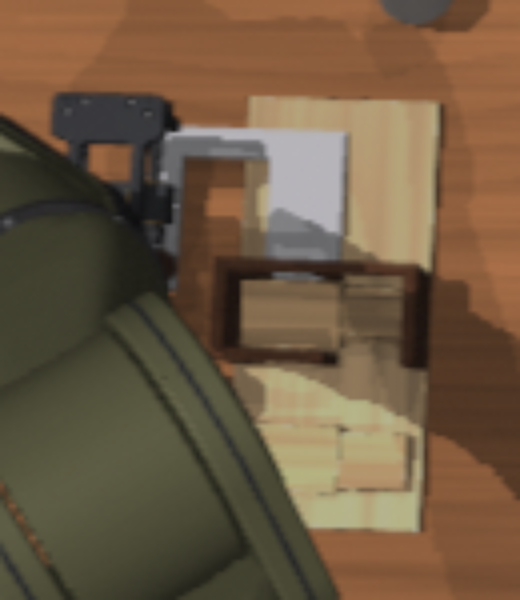

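>>> arm_command(
  moves="1 0 0 0 0 0 255;2 0 0 0 0 0 255;2.3 0 0 0 0 0 255;2.5 0 0 0 0 0 255;2.5 0 0 0 0 0 255;2.5 0 0 0 0 0 255;2.5 0 0 0 0 0 255;2.5 0 0 0 0 0 255;2.5 0 0 0 0 0 255;2.5 0 0 0 0 0 255",
)

```text
time_s: 8.3
ee_pos: [0.5855, 0.324, 0.0666]
orientation: [[1.0, -0.01, -0.013], [-0.01, -1.0, -0.004], [-0.013, 0.005, -1.0]]
contact_force: [-11.4, -4.1, 16.2]
grip_width: 0.0233
```

>>> arm_command(
  moves="-0.3 0 0 0 0 0 255;-0.3 0 0 0 0 0 150;-0.3 0 0 0 0 0 150;-0.3 0 0 0 0 0 150;-0.3 0 0 0 0 0 150;-0.3 0 -3 0 0 0 150;-0.3 0 -6 0 0 0 150;-0.3 0 -9 0 0 0 255;-0.3 0 -10 0 0 0 255;-0.3 0 -10 0 0 0 255",
)

```text
time_s: 9.3
ee_pos: [0.5906, 0.3249, 0.168]
orientation: [[1.0, -0.013, 0.003], [-0.013, -1.0, 0.002], [0.002, -0.002, -1.0]]
contact_force: [-1.5, 0.5, -0.3]
grip_width: 0.0141
```

```bash
python3 -c "
from h import *
tgt(.433,.228,.10,89.4)"
```

```text
t=9.3 ee [0.5906 0.3249 0.168 ] shift cm [-15.64   9.91   6.74] rot [ 1.000e-03 -3.000e-03 -1.574e+00] j7 -54 F [-1.5  0.5 -0.3] w 0.0141
```

>>> arm_command(
  moves="-3 1 0 0 0 -0.14 255;-6 3 0 0 0 -0.28 255;-9 5 0 0 0 -0.42 255;-12 7 0 0 0 -0.56 255;-15.2 9.5 0 0 0 -0.7 255;-15.2 9.5 0 0 0 -0.84 255;-15.2 9.5 0 0 0 -0.98 255;-15.2 9.5 0 0 0 -1.12 255;-15.2 9.5 0 0 0 -1.26 255;-15.2 9.5 0 0 0 -1.4 255",
)

```text
time_s: 10.3
ee_pos: [0.4357, 0.2306, 0.1651]
orientation: [[0.177, 0.984, -0.003], [0.984, -0.177, -0.001], [-0.002, -0.003, -1.0]]
contact_force: [-0.3, 0.4, -0.4]
grip_width: 0.0001
```

```bash
python3 -c "
from h import *
tgt(.438,.2305,.055,89.4)
print(proj('wrist',(.438,.2305,.028)))
cv2.imwrite('pics/w2.png',arm.snapshot('wrist')[:,:,::-1])"
```

```text
t=10.3 ee [0.4357 0.2306 0.1651] shift cm [ 0.05  0.26 11.01] rot [-0.003  0.001 -0.167] j7 -3 F [-0.3  0.4 -0.4] w 0.0001
[255.9448914  190.92589424]
```

View pics/w2.png

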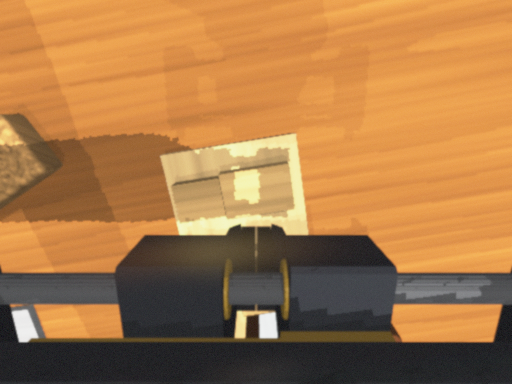

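>>> arm_command(
  moves="0 0.2 3 0 0 -0.14 255;0 0.2 6 0 0 -0.167 255;0 0.2 9 0 0 -0.167 255;0 0.2 11 0 0 -0.167 255;0 0.2 11.5 0 0 -0.167 255;0 0.2 11.8 0 0 -0.167 255;0 0.2 12 0 0 -0.167 255;0 0.2 12.1 0 0 -0.167 255;0 0.2 12.2 0 0 -0.167 255;0 0.2 12.2 0 0 -0.167 255",
)

```text
time_s: 11.35
ee_pos: [0.438, 0.2309, 0.0474]
orientation: [[0.017, 1.0, 0.002], [1.0, -0.017, 0.0], [0.0, 0.002, -1.0]]
contact_force: [-3.8, -4.2, 21.7]
grip_width: 0.0004
```

>>> arm_command(
  moves="0 0 -0.15 0 0 0 255;0 -0.5 -0.15 0 0 0 255;0 -1 -0.15 0 0 0 255;0 -1.5 -0.15 0 0 0 255;0 -2 -0.15 0 0 0 255;0 -2.5 -0.15 0 0 0 255;0 -3 -0.15 0 0 0 255;0 -3.5 -0.15 0 0 0 255;0 -4 -0.15 0 0 0 255;0 -4 -0.15 0 0 0 255",
)

```text
time_s: 12.35
ee_pos: [0.4006, 0.2325, 0.0475]
orientation: [[0.017, 1.0, 0.005], [1.0, -0.017, 0.001], [0.001, 0.005, -1.0]]
contact_force: [4.2, -1.0, 10.0]
grip_width: 0.0002
```

>>> arm_command(
  moves="0 0 -3 0 0 0 255;0 0 -6 0 0 0 200;0 0 -9 0 0 0.14 120;0 0 -10 0 0 0.28 80;0 0 -10 0 0 0.42 80;0 0 -10 0 0 0.56 80;0 0 -10 0 0 0.7 80;0 0 -10 0 0 0.84 80;0 0 -10 0 0 0.98 80;0 0 -10 0 0 1.12 80",
)

```text
time_s: 13.35
ee_pos: [0.3983, 0.2317, 0.1464]
orientation: [[0.91, 0.415, 0.0], [0.415, -0.91, 0.0], [0.0, -0.0, -1.0]]
contact_force: [-1.1, -0.3, 0.0]
grip_width: 0.0603
```

```bash
python3 -c "
from h import *
tgt(.4,.2305,.12,-.6)
print(proj('wrist',(.4,.2305,.028)))
cv2.imwrite('pics/w3.png',arm.snapshot('wrist')[:,:,::-1])
cv2.imwrite('pics/t3.png',cv2.resize(arm.snapshot('top')[130:280,100:230,::-1],None,fx=4,fy=4))"
```

```text
t=13.3 ee [0.3983 0.2317 0.1464] shift cm [0.1  0.18 2.64] rot [-0.    -0.     0.438] j7 -53 F [-1.1 -0.3  0. ] w 0.0603
[257.09332235 195.57508824]
```

View pics/w3.png

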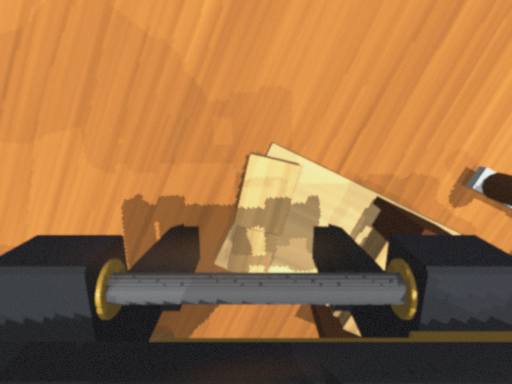

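View pics/t3.png

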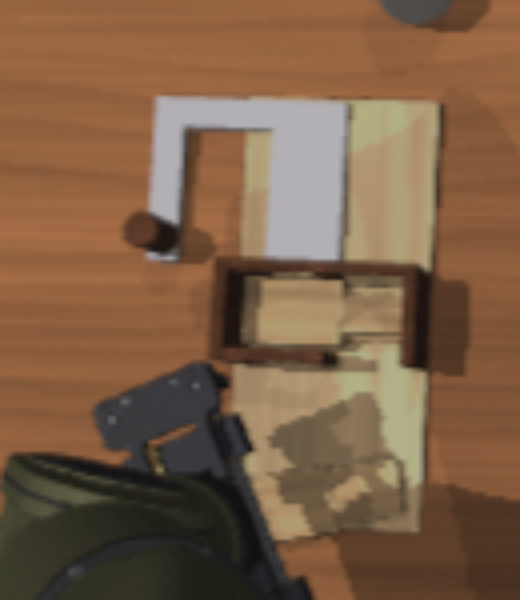

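```bash
python3 - <<'E'
from h import *
im=cv2.imread('pics/w3.png')
cv2.imwrite('pics/w3z.png',cv2.resize(im[130:280,200:330],None,fx=4,fy=4,interpolation=cv2.INTER_CUBIC))
E
```

```text
(no output)
```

View pics/w3z.png

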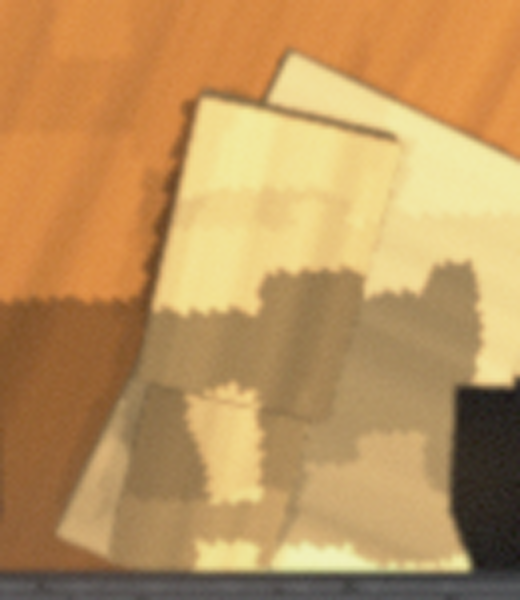

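```bash
python3 - <<'E'
from h import *
P=[ray('wrist',200+a/4,130+b/4,.028)[:2] for a,b in [(201,95),(400,137),(330,418),(143,383)]]
P=np.array(P);print(P.round(4),P.mean(0))
d=P[1]-P[0];print(np.degrees(np.arctan2(d[1],d[0])),np.linalg.norm(d)); d=P[1]-P[2];e=P[0]-P[3]
print(np.degrees(np.arctan2(-d[0],d[1])),np.degrees(np.arctan2(-e[0],e[1])))
tgt(*P.mean(0),.034,12)
E
```

```text
[[0.3798 0.2607]
 [0.4211 0.2702]
 [0.4358 0.2074]
 [0.3947 0.1975]] [0.40788033 0.23394237]
12.95256841911504 0.042390255263966545
13.166748487670915 13.245000326907324
t=13.4 ee [0.3984 0.2318 0.1464] shift cm [ 0.94  0.2  11.25] rot [ 0.    -0.001  0.224] j7 -53 F [ 0.9 -1.3  0.7] w 0.0601
```

```bash
python3 - <<'E'
from h import *
tgt(.400,.234,.0345,-.6)
E
```

```text
t=13.4 ee [0.3984 0.2318 0.1464] shift cm [ 0.23 -0.13 11.2 ] rot [ 0.    -0.001  0.444] j7 -53 F [ 0.9 -1.3  0.7] w 0.0601
```

>>> arm_command(
  moves="0.2 -0.1 0 0 0 0.14 22;0.2 -0.1 0 0 0 0.28 22;0.2 -0.1 2 0 0 0.42 22;0.2 -0.1 5 0 0 0.444 22;0.2 -0.1 8 0 0 0.444 22;0.2 -0.1 9.5 0 0 0.444 22;0.2 -0.1 10.5 0 0 0.444 22;0.2 -0.1 11.1 0 0 0.444 22;0.2 -0.1 11.2 0 0 0.444 22;0.2 -0.1 11.2 0 0 0.444 22",
  force=20,
)

```text
time_s: 14.45
ee_pos: [0.3998, 0.2335, 0.0341]
orientation: [[1.0, -0.008, -0.0], [-0.008, -1.0, 0.0], [-0.0, -0.0, -1.0]]
contact_force: [-0.4, 0.7, 0.3]
grip_width: 0.0806
```

>>> arm_command(
  moves="0 0 0 0 0 0 40;0 0 0 0 0 0 60;0 0 0 0 0 0 80;0 0 0 0 0 0 100;0 0 0 0 0 0 120;0 0 0 0 0 0 140;0 0 0 0 0 0 255;0 0 0 0 0 0 255;0 0 0 0 0 0 255;0 0 0 0 0 0 255",
  force=30,
)

```text
time_s: 15.45
ee_pos: [0.4003, 0.2335, 0.0344]
orientation: [[1.0, -0.01, 0.001], [-0.01, -1.0, 0.0], [0.001, -0.0, -1.0]]
contact_force: [1.9, -0.6, 4.0]
grip_width: 0.0478
```

```bash
python3 -c "
from h import *
tgt(.4,.2305,.16,-.6)
cv2.imwrite('pics/w4.png',arm.snapshot('wrist')[:,:,::-1])
cv2.imwrite('pics/t4.png',cv2.resize(arm.snapshot('top')[130:280,100:230,::-1],None,fx=4,fy=4))"
```

```text
t=15.4 ee [0.4003 0.2335 0.0344] shift cm [ -0.02   0.29 -12.56] rot [-0.    -0.001  0.   ] j7 -80 F [ 1.9 -0.6  4. ] w 0.0478
```

View pics/w4.png

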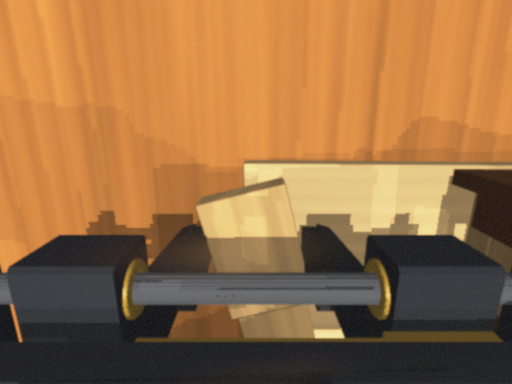

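View pics/t4.png

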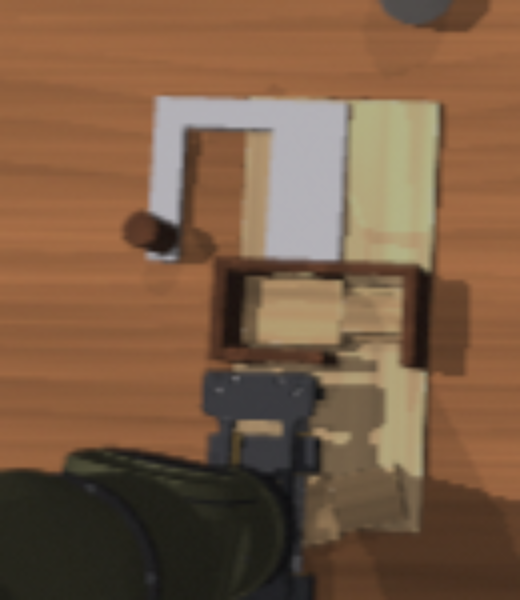

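>>> arm_command(
  moves="0 0 -1 0 0 0 255;0 0 -3 0 0 0 255;0 0 -6 0 0 0 255;1 2 -9 0 0 0 255;3 6 -11 0 0 0 255;5 10 -12 0 0 0 255;6.5 14 -12 0 0 0 255;8 17.5 -11 0 0 0 255;8 17.5 -8 0 0 0 255;8 17.5 -5 0 0 0 255",
)

```text
time_s: 16.55
ee_pos: [0.4781, 0.0551, 0.0832]
orientation: [[1.0, -0.015, -0.0], [-0.015, -1.0, -0.0], [-0.0, 0.0, -1.0]]
contact_force: [-0.2, 0.1, -0.8]
grip_width: 0.0478
```

```bash
python3 -c "
from h import *
tgt(.48,.06,.0225,-.6)
cv2.imwrite('pics/w5.png',arm.snapshot('wrist')[:,:,::-1])
cv2.imwrite('pics/s5.png',arm.snapshot('scene')[:,:,::-1])"
```

```text
t=16.6 ee [0.4781 0.0551 0.0832] shift cm [ 0.18 -0.5   6.07] rot [ 0.     0.    -0.004] j7 -59 F [-0.2  0.1 -0.8] w 0.0478
```

View pics/w5.png

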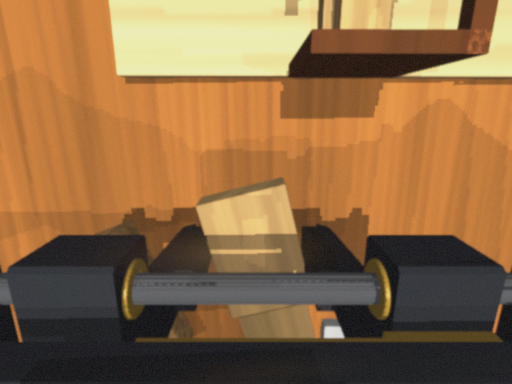

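View pics/s5.png

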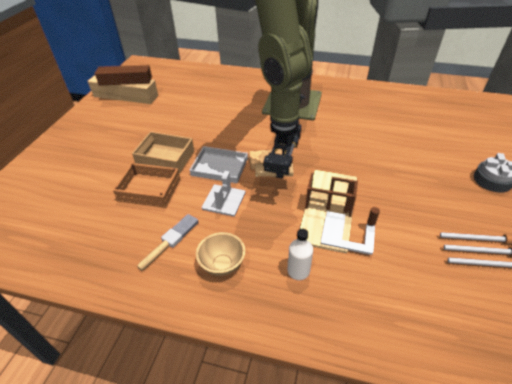

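>>> arm_command(
  moves="0.7 -0.5 2 0 0 0 255;0.7 -0.5 4 0 0 0 255;0.7 -0.5 5.5 0 0 0 255;0.7 -0.5 5.9 0 0 0 255;0.7 -0.5 6.1 0 0 0 255;0.7 -0.5 6.1 0 0 0 60;0.7 -0.5 6.1 0 0 0 60;0.7 -0.5 6.1 0 0 -0.13 60;0.7 -0.5 6.1 0 0 -0.23 60;0.7 -0.5 6.1 0 0 -0.23 60",
  force=30,
)

```text
time_s: 17.65
ee_pos: [0.4856, 0.0623, 0.0239]
orientation: [[0.976, 0.218, 0.001], [0.218, -0.976, 0.0], [0.001, -0.0, -1.0]]
contact_force: [0.3, 0.1, -0.6]
grip_width: 0.0672
```

>>> arm_command(
  moves="0 0 0 0 0 0 60;0 0 0 0 0 0 60;0 0 0 0 0 0 255;0 0 0 0 0 0 255;0 0 0 0 0 0 255;0 0 0 0 0 0 255;0 0 -1 0 0 0 255;0 0 -3 0 0 0 255;0 0 -6 0 0 0 255;0 0 -9 0 0 0 255",
)

```text
time_s: 18.65
ee_pos: [0.4846, 0.0623, 0.1139]
orientation: [[0.976, 0.218, -0.002], [0.218, -0.976, -0.0], [-0.002, 0.0, -1.0]]
contact_force: [-0.1, 0.3, -2.2]
grip_width: 0.0436
```

```bash
python3 -c "
from h import *
tgt(.576,-.04,.16,-1.9)
cv2.imwrite('pics/w6.png',arm.snapshot('wrist')[:,:,::-1])"
```

```text
t=18.6 ee [0.4846 0.0623 0.1139] shift cm [ 6.68 11.98 -4.62] rot [0.    0.002 0.253] j7 -47 F [-0.1  0.3 -2.2] w 0.0436
```

View pics/w6.png

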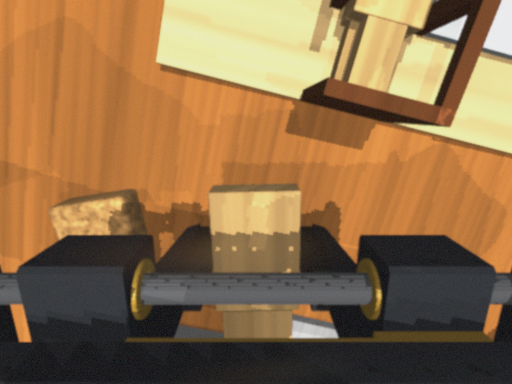

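```bash
python3 - <<'E'
from h import *
s=arm.read_state();T=s["orientation"]
for u,v in [(210,191),(300,191),(255,191)]:
    X=ray('wrist',u,v,s["ee_pos"][2]-.0075);print((T.T@(X-s["ee_pos"])).round(4))
im=arm.snapshot('top');cv2.imwrite('pics/t6.png',cv2.resize(im[140:290,230:430,::-1],None,fx=4,fy=4))
E
```

```text
[-0.0216 -0.0317  0.0074]
[ 0.0205 -0.0317  0.0076]
[-0.0005 -0.0317  0.0075]
```

View pics/t6.png

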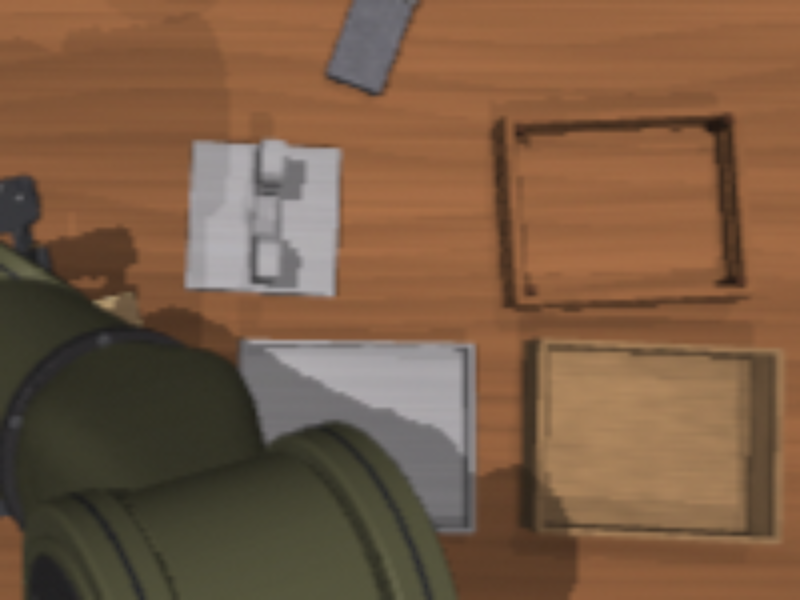

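>>> arm_command(
  moves="0 0 -3.6 0 0 0 255;1.5 3 -3.6 0 0 0.06 255;3 6 -3.6 0 0 0.13 255;5 9 -3.6 0 0 0.2 255;6.9 12 -3.6 0 0 0.253 255;6.9 12 -3.6 0 0 0.253 255;6.9 12 -3.6 0 0 0.253 255;6.9 12 -3.6 0 0 0.253 255;6.9 12 -3.6 0 0 0.253 255;6.9 12 -3.6 0 0 0.253 255",
  force=40,
)

```text
time_s: 19.75
ee_pos: [0.5782, -0.0385, 0.1492]
orientation: [[1.0, -0.031, -0.001], [-0.031, -1.0, 0.0], [-0.001, -0.0, -1.0]]
contact_force: [0.6, 0.5, -1.6]
grip_width: 0.0436
```

```bash
python3 -c "
from h import *
tgt(.578,-.04,.107,-1.9)
cv2.imwrite('pics/w7.png',arm.snapshot('wrist')[:,:,::-1])
im=arm.snapshot('scene');cv2.imwrite('pics/s7.png',cv2.resize(im[130:260,150:300,::-1],None,fx=5,fy=4.5))
"
```

```text
t=19.8 ee [ 0.5782 -0.0385  0.1492] shift cm [-0.01  0.15  4.22] rot [-0.     0.001  0.002] j7 -36 F [ 0.6  0.5 -1.6] w 0.0436
```

View pics/w7.png

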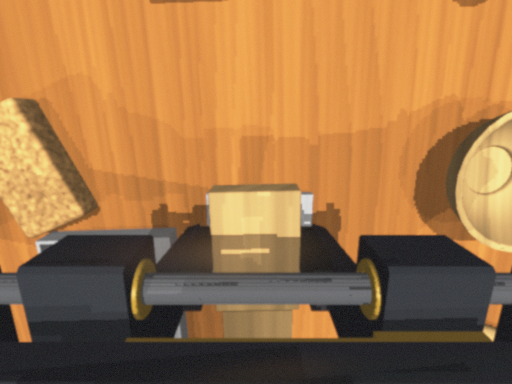

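View pics/s7.png

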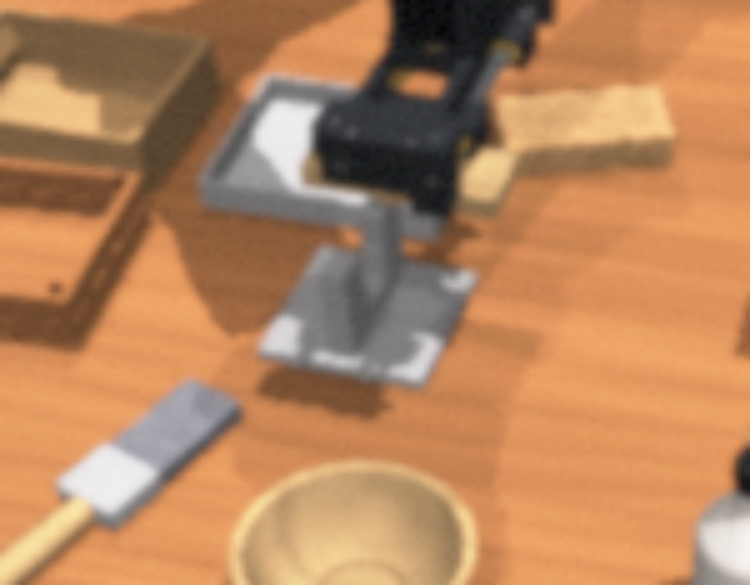

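```bash
python3 -c "
from h import *
im=cv2.imread('pics/w7.png');cv2.imwrite('pics/w7z.png',cv2.resize(im[170:250,190:330],None,fx=5.5,fy=5.5))
"
```

```text
(no output)
```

View pics/w7z.png

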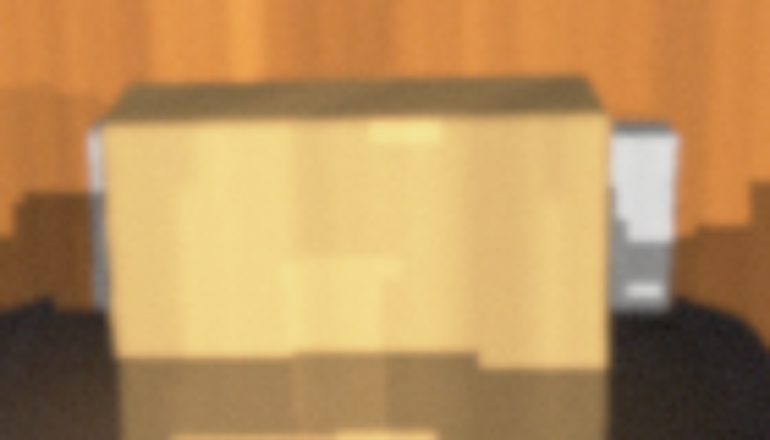

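```bash
python3 -c "
from h import *
s=arm.read_state()
for a,b in [(89,125),(679,125),(96,300),(668,300)]: print(ray('wrist',190+a/5.5,170+b/5.5,.01))
for a in (104,608): print(ray('wrist',190+a/5.5,170+120/5.5,s['ee_pos'][2]-.0075))
"
```

```text
[ 0.53184505 -0.04280252  0.01      ]
[ 0.6314832 -0.0458636  0.01     ]
[ 0.53070222 -0.07436323  0.01      ]
[ 0.6302014  -0.07740777  0.01      ]
[ 0.55720883 -0.00706929  0.14179553]
[ 0.60013032 -0.00838807  0.14179553]
```

>>> arm_command(
  moves="0.2 0.15 2 0 0 0 255;0.2 0.15 4 0 0 0 255;0.2 0.15 4.6 0 0 0 255;0.2 0.15 4.8 0 0 0 255;0.2 0.15 5 0 0 0 255;0.2 0.15 5.2 0 0 0 255;0.2 0.15 5.4 0 0 0 255;0.2 0.15 5.6 0 0 0 255;0.2 0.15 5.7 0 0 0 255;0.2 0.15 5.7 0 0 0 255",
)

```text
time_s: 20.85
ee_pos: [0.5817, -0.04, 0.0938]
orientation: [[0.999, -0.032, 0.003], [-0.032, -0.999, 0.001], [0.003, -0.001, -1.0]]
contact_force: [-2.0, 2.1, 7.6]
grip_width: 0.0436
```

>>> arm_command(
  moves="0.1 0 0 0 0 0 255;0.2 0 0 0 0 0 255;0.2 0 0.2 0 0 0 255;0.2 0 0.4 0 0 0 255;0.2 0 0.6 0 0 0 255;0.2 0 0.8 0 0 0 255;0.2 0 0.8 0 0 0 255;0.2 0 0.8 0 0 0 255;0.2 0 0.8 0 0 0 255;0.2 0 0.8 0 0 0 255",
)

```text
time_s: 21.85
ee_pos: [0.5824, -0.0398, 0.0855]
orientation: [[0.999, -0.032, 0.0], [-0.032, -0.999, 0.001], [0.0, -0.001, -1.0]]
contact_force: [-3.5, 2.4, 5.7]
grip_width: 0.0438
```

```bash
python3 -c "
from h import *
tgt(.578,-.04,.107,-1.9)
cv2.imwrite('pics/w8.png',arm.snapshot('wrist')[:,:,::-1])
im=arm.snapshot('scene');cv2.imwrite('pics/s8.png',cv2.resize(im[130:260,150:300,::-1],None,fx=5,fy=4.5))
im=arm.snapshot('top');cv2.imwrite('pics/t8.png',cv2.resize(im[140:290,230:430,::-1],None,fx=4,fy=4))
"
```

```text
t=21.9 ee [ 0.5824 -0.0398  0.0855] shift cm [-0.44  0.04 -2.15] rot [-0.001 -0.     0.001] j7 -39 F [-3.5  2.4  5.7] w 0.0438
```

View pics/w8.png

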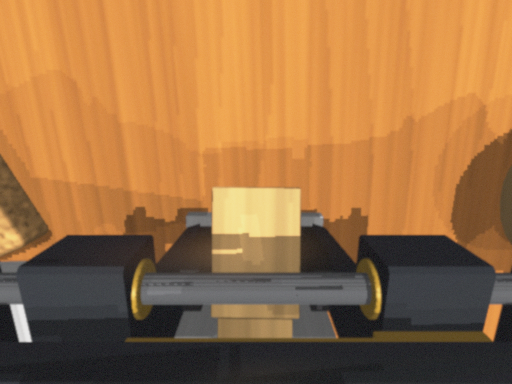

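View pics/s8.png

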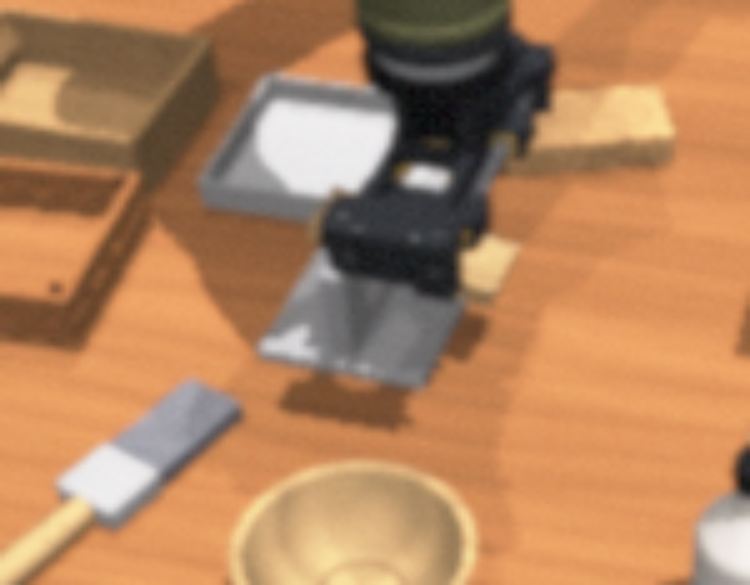

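View pics/t8.png

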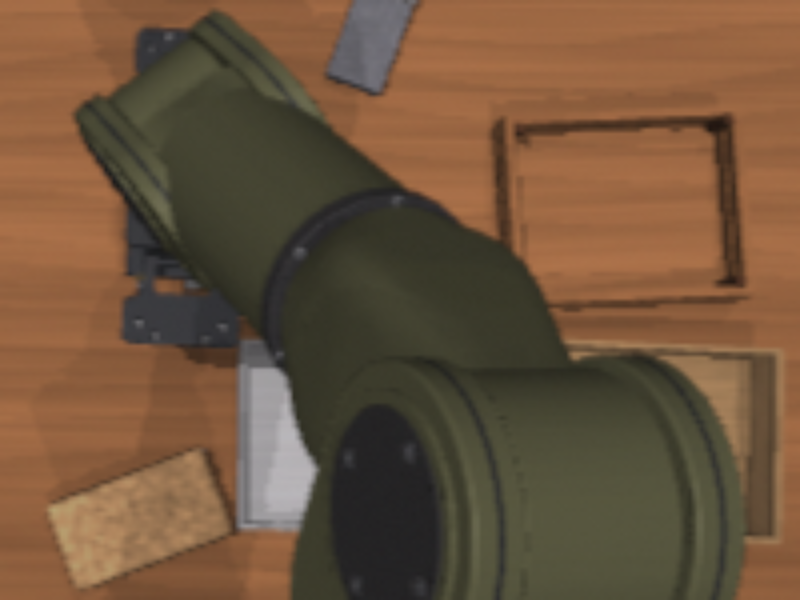

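>>> arm_command(
  moves="-0.1 0 0.2 0 0 0 255;-0.1 0 0.4 0 0 0 255;-0.1 0 0.6 0 0 0 255;-0.1 0 0.8 0 0 0 255;-0.1 0 1 0 0 0 255;-0.1 0 1.2 0 0 0 255;-0.1 0 1.4 0 0 0 255;-0.1 0 1.5 0 0 0 255;-0.1 0 1.5 0 0 0 255;-0.1 0 1.5 0 0 0 255",
)

```text
time_s: 23.0
ee_pos: [0.5823, -0.0415, 0.0708]
orientation: [[0.999, -0.033, 0.002], [-0.033, -0.999, -0.001], [0.002, 0.001, -1.0]]
contact_force: [-2.2, -0.4, 7.2]
grip_width: 0.0435
```

>>> arm_command(
  moves="0 0 0.1 0 0 0 255;0 0 0.2 0 0 0 255;0 0 0.3 0 0 0 255;0 0 0.4 0 0 0 255;0 0 0.4 0 0 0 255;0 0 0.4 0 0 0 255;0 0 0.4 0 0 0 255;0 0 0.4 0 0 0 255;0 0 0.4 0 0 0 255;0 0 0.4 0 0 0 255",
)

```text
time_s: 24.0
ee_pos: [0.5824, -0.0421, 0.0668]
orientation: [[0.999, -0.034, 0.002], [-0.034, -0.999, -0.002], [0.002, 0.002, -1.0]]
contact_force: [-0.8, -0.1, 7.6]
grip_width: 0.0436
```

```bash
python3 -c "
from h import *
tgt(.578,-.04,.107,-1.9)
cv2.imwrite('pics/w9.png',arm.snapshot('wrist')[:,:,::-1])
"
```

```text
t=24.0 ee [ 0.5824 -0.0421  0.0668] shift cm [-0.44 -0.18 -4.02] rot [ 0.002 -0.002 -0.   ] j7 -40 F [-0.8 -0.1  7.6] w 0.0436
```

View pics/w9.png

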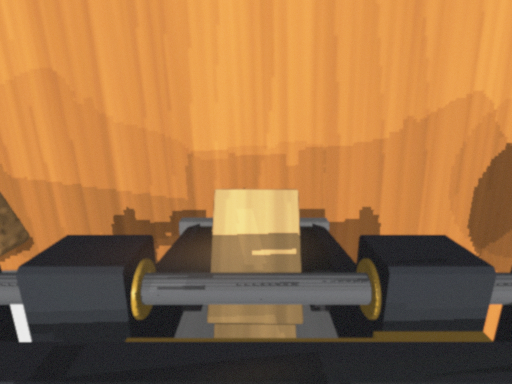

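>>> arm_command(
  moves="0 0 -0.5 0 0 0 255;0 0 -1 0 0 0 255;0 0 -2 0 0 0 255;0 0 -3 0 0 0 255;0 0 -5 0 0 0 255;0 0 -7 0 0 0 255;0 0 -9.5 0 0 0 255;0 0 -9.5 0 0 0 255;0 0 -9.5 0 0 0 255;0 0 -9.5 0 0 0 255",
)

```text
time_s: 25.05
ee_pos: [0.581, -0.0415, 0.1595]
orientation: [[0.999, -0.033, -0.002], [-0.033, -0.999, -0.0], [-0.002, 0.0, -1.0]]
contact_force: [-0.2, 1.0, -0.6]
grip_width: 0.0436
```

```bash
python3 -c "
from h import *
tgt(.584,-.303,.16,3)
cv2.imwrite('pics/w10.png',arm.snapshot('wrist')[:,:,::-1])
im=arm.snapshot('scene');cv2.imwrite('pics/s10.png',cv2.resize(im[130:260,150:300,::-1],None,fx=5,fy=4.5))
"
```

```text
t=25.1 ee [ 0.581  -0.0415  0.1595] shift cm [ 1.16 26.13 -0.04] rot [ 0.     0.002 -0.085] j7 -35 F [-0.2  1.  -0.6] w 0.0436
```

View pics/w10.png

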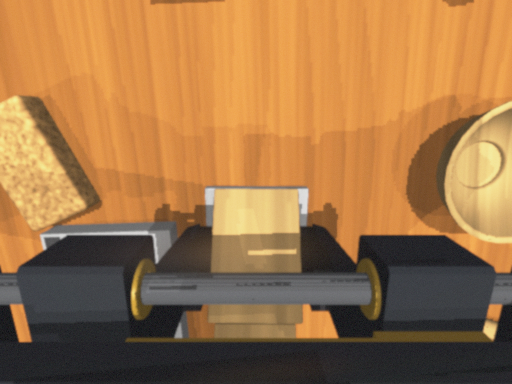

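View pics/s10.png

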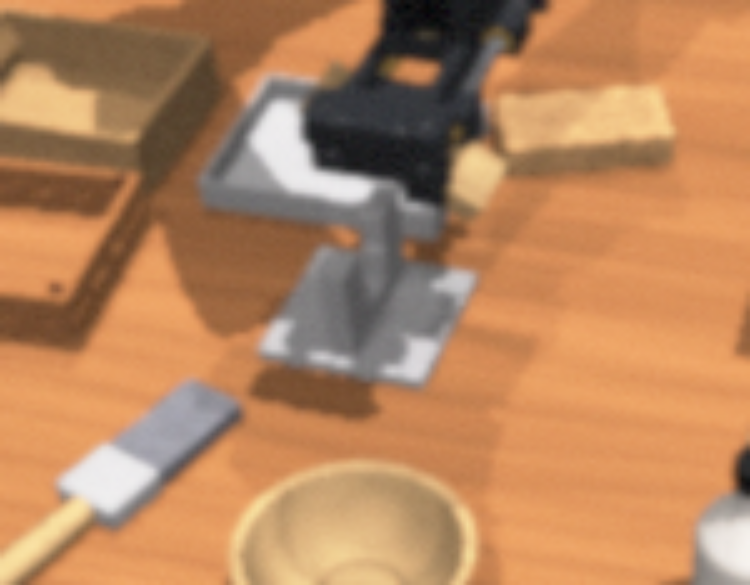

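```bash
python3 -c "
from h import *
for n in ('w7','w8','w10'):
    im=cv2.imread(f'pics/{n}.png');cv2.imwrite(f'pics/{n}y.png',cv2.resize(im[175:345,190:320],None,fx=4.5,fy=3.5))
import numpy as np
a=np.hstack([cv2.resize(cv2.imread(f'pics/{n}.png')[175:345,195:315],(260,595)) for n in ('w7','w8','w10')]);cv2.imwrite('pics/cmp.png',a)
"
```

```text
(no output)
```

View pics/cmp.png

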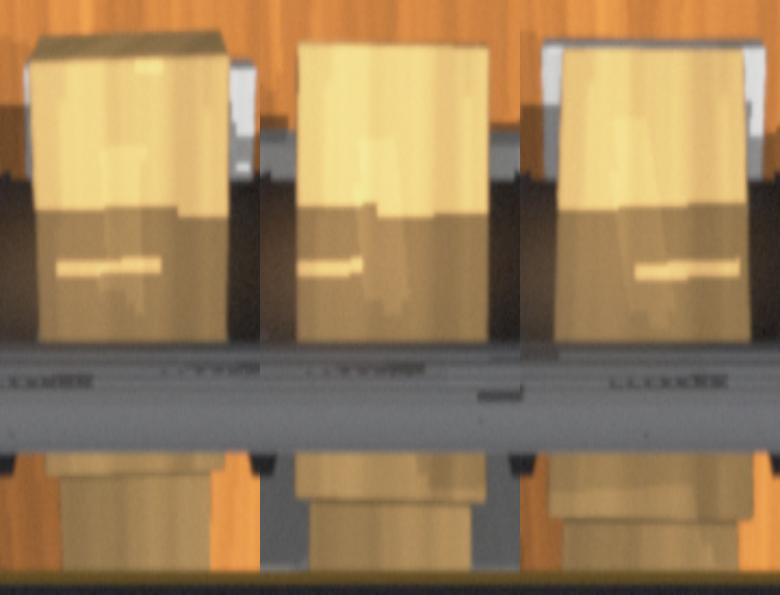

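View pics/w10y.png

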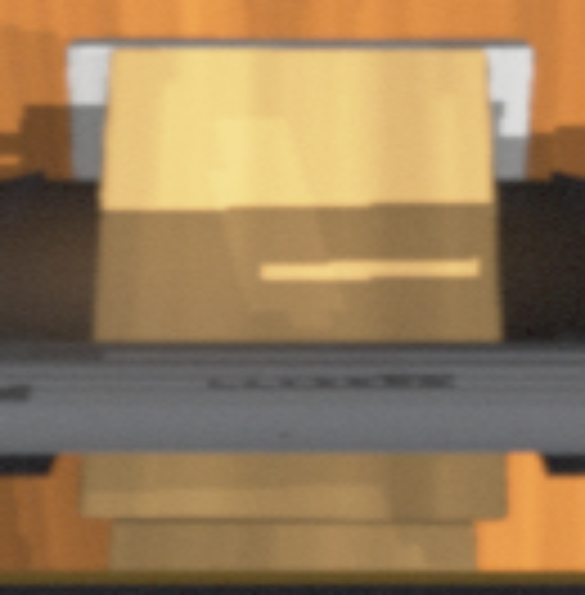

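>>> arm_command(
  moves="0.1 0.5 0 0.14 0 0 255;0.1 0.5 0 0.28 0 0 255;0.1 0.5 0 0.42 0 0 255;0.1 0.5 0 0.48 0 0 255;0.1 0.5 2 0.48 0 0 255;0.1 0.5 4 0.48 0 0 255;0.1 0.5 5 0.48 0 0 255;0.1 0.5 5 0.48 0 0 255;0.1 0.5 5 0.48 0 0 255;0.1 0.5 5 0.48 0 0 255",
  force=60,
)

```text
time_s: 26.15
ee_pos: [0.5832, -0.0458, 0.1112]
orientation: [[0.999, -0.028, 0.016], [-0.033, -0.887, 0.461], [0.002, -0.462, -0.887]]
contact_force: [0.2, -0.3, -1.2]
grip_width: 0.0436
```

```bash
python3 -c "
from h import *
tgt(.584,-.303,.16,3)
im=arm.snapshot('scene');cv2.imwrite('pics/s11.png',cv2.resize(im[140:230,180:290,::-1],None,fx=7,fy=6.5,interpolation=cv2.INTER_CUBIC))
"
```

```text
t=26.1 ee [ 0.5832 -0.0458  0.1112] shift cm [  0.93  20.54 -16.19] rot [-0.48  -0.022 -0.083] j7 -13 F [ 0.2 -0.3 -1.2] w 0.0436
```

View pics/s11.png

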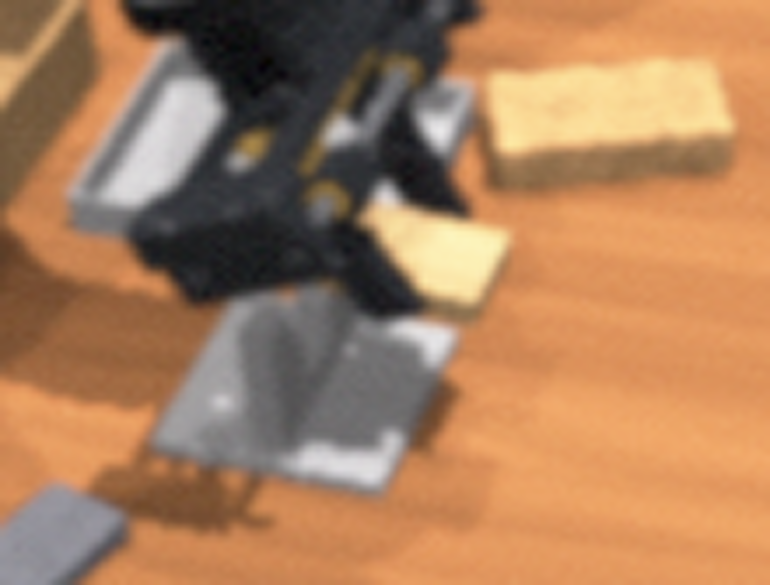

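>>> arm_command(
  moves="0 0.28 0.53 0 0 0 255;0 0.55 1.06 0 0 0 255;0 0.6 1.15 0 0 0 255;0 0.65 1.24 0 0 0 255;0 0.7 1.33 0 0 0 255;0 0.74 1.42 0 0 0 255;0 0.74 1.42 0 0 0 255;0 0.74 1.42 0 0 0 255;0 0.74 1.42 0 0 0 255;0 0.74 1.42 0 0 0 255",
)

```text
time_s: 27.2
ee_pos: [0.5826, -0.0463, 0.0943]
orientation: [[0.999, -0.029, 0.015], [-0.033, -0.887, 0.461], [0.0, -0.462, -0.887]]
contact_force: [-1.3, -0.1, -0.8]
grip_width: 0.0431
```

```bash
python3 -c "
from h import *
tgt(.584,-.303,.16,3)
im=arm.snapshot('scene');cv2.imwrite('pics/s12.png',cv2.resize(im[140:230,180:290,::-1],None,fx=7,fy=6.5,interpolation=cv2.INTER_CUBIC))
"
```

```text
t=27.2 ee [ 0.5826 -0.0463  0.0943] shift cm [  0.99  19.72 -17.67] rot [-0.48  -0.021 -0.084] j7 -13 F [-1.3 -0.1 -0.8] w 0.0431
```

View pics/s12.png

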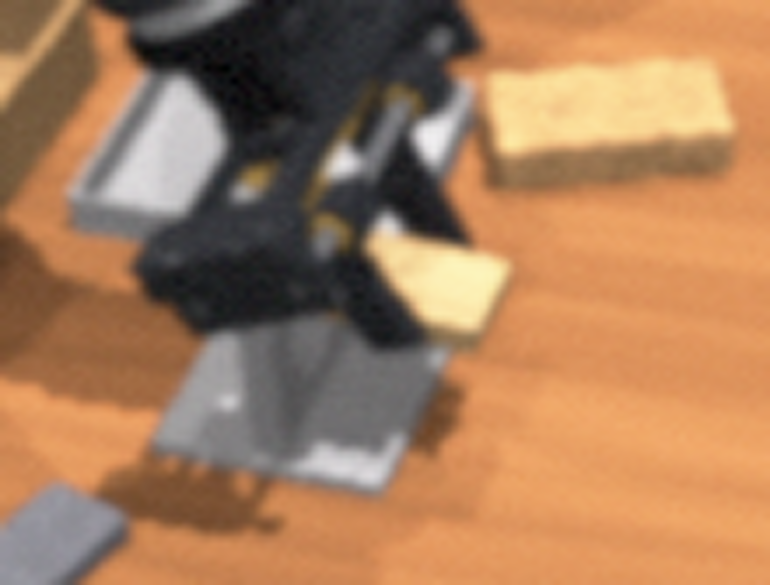

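>>> arm_command(
  moves="0 0.09 0.18 0 0 0 255;0 0.18 0.35 0 0 0 255;0 0.18 0.35 0 0 0 255;0 0.18 0.35 0 0 0 255;0 0.18 0.35 0 0 0 255;0 0.18 0.35 0 0 0 255;0 0.18 0.35 0 0 0 255;0 0.18 0.35 0 0 0 255;0 0.18 0.35 0 0 0 255;0 0.18 0.35 0 0 0 255",
)

```text
time_s: 28.25
ee_pos: [0.5822, -0.0459, 0.0909]
orientation: [[0.999, -0.029, 0.015], [-0.032, -0.886, 0.462], [-0.0, -0.462, -0.887]]
contact_force: [-2.2, -0.6, 4.9]
grip_width: 0.0435
```

>>> arm_command(
  moves="0 0.05 0.09 0 0 0 255;0 0.09 0.18 0 0 0 255;0 0.14 0.27 0 0 0 255;0 0.14 0.27 0 0 0 255;0 0.14 0.27 0 0 0 255;0 0.14 0.27 0 0 0 255;0 0.14 0.27 0 0 0 255;0 0.14 0.27 0 0 0 255;0 0.14 0.27 0 0 0 255;0 0.14 0.27 0 0 0 255",
)

```text
time_s: 29.25
ee_pos: [0.5824, -0.0456, 0.0887]
orientation: [[0.999, -0.029, 0.015], [-0.032, -0.886, 0.462], [0.0, -0.462, -0.887]]
contact_force: [-5.1, -1.5, 10.9]
grip_width: 0.0433
```

```bash
python3 -c "
from h import *
tgt(.584,-.303,.16,3)
cv2.imwrite('pics/w13.png',arm.snapshot('wrist')[:,:,::-1])
im=arm.snapshot('scene');cv2.imwrite('pics/s13.png',cv2.resize(im[140:230,180:290,::-1],None,fx=7,fy=6.5,interpolation=cv2.INTER_CUBIC))
"
```

```text
t=29.2 ee [ 0.5824 -0.0456  0.0887] shift cm [  0.99  19.51 -18.21] rot [-0.48  -0.02  -0.083] j7 -13 F [-5.1 -1.5 10.9] w 0.0433
```

View pics/s13.png

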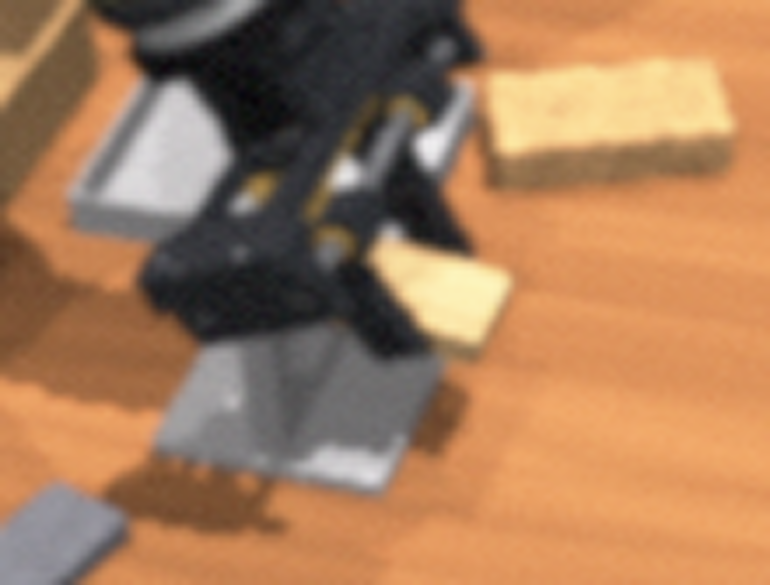

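View pics/w13.png

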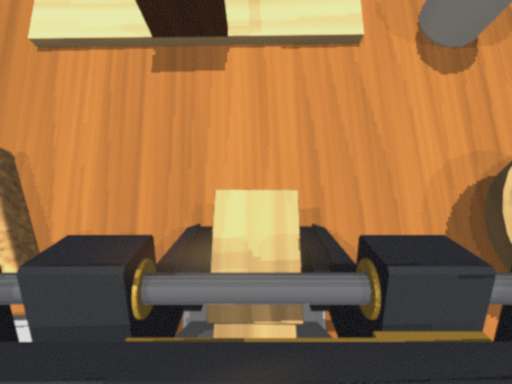

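>>> arm_command(
  moves="0 -0.5 -1 0 0 0 255;0 -1.4 -2.7 0 0 0 255;0 -2.3 -4.4 0 0 0 255;0 -3.2 -6.2 0 0 0 255;-3 -1.4 -7.2 0 0 0 255;-6 0.5 -8.2 0 0 0 255;-9 2.3 -9.2 0 0 0 255;-12 4.1 -10.1 0 0 0 255;-14.6 5.8 -10.9 0 0 0 255;-14.6 5.8 -10.9 0 0 0 255",
)

```text
time_s: 30.35
ee_pos: [0.4296, -0.1463, 0.1571]
orientation: [[0.999, -0.035, 0.013], [-0.037, -0.888, 0.459], [-0.004, -0.459, -0.888]]
contact_force: [0.5, 0.2, -1.5]
grip_width: 0.0434
```

>>> arm_command(
  moves="0 1.4 2.7 0 0 0 255;0 2.8 5.3 0 0 0 255;0 4.2 8 0 0 0 255;0 5 9.7 0 0 0 255;0 5 9.7 0 0 0 255;0 5 9.7 0 0 0 255;0 5 9.7 0 0 0 255;0 5 9.7 0 0 0 255;0 5 9.7 0 0 0 255;0 5 9.7 0 0 0 255",
)

```text
time_s: 31.35
ee_pos: [0.4335, -0.1429, 0.0484]
orientation: [[0.999, -0.029, 0.016], [-0.033, -0.887, 0.461], [0.001, -0.461, -0.887]]
contact_force: [-0.6, -0.5, 0.1]
grip_width: 0.0437
```

```bash
python3 -c "
from h import *
tgt(.434,-.142,.03,3)
im=arm.snapshot('scene');cv2.imwrite('pics/s14.png',cv2.resize(im[120:230,120:290,::-1],None,fx=4.5,fy=4.5,interpolation=cv2.INTER_CUBIC))
"
```

```text
t=31.4 ee [ 0.4335 -0.1429  0.0484] shift cm [0.05 0.77 1.68] rot [-0.479 -0.021 -0.084] j7 -6 F [-0.6 -0.5  0.1] w 0.0437
```

View pics/s14.png

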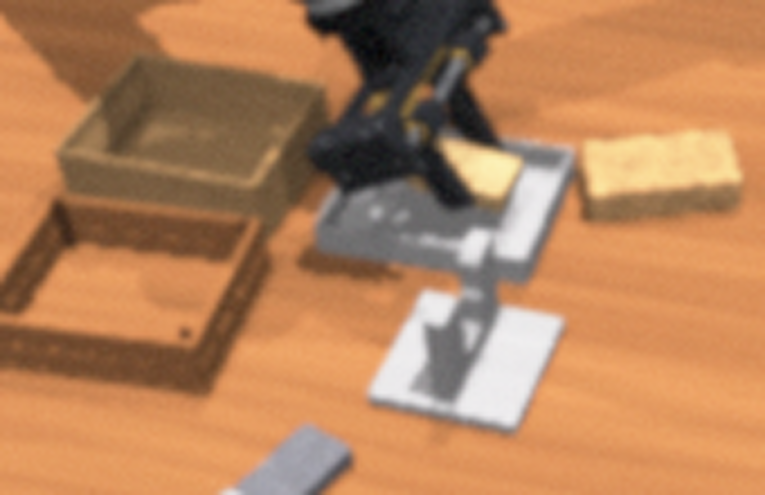

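>>> arm_command(
  moves="0 0.4 0.8 0 0 0 255;0 0.8 1.5 0 0 0 255;0 0.9 1.7 0 0 0 255;0 0.92 1.77 0 0 0 255;0 0.97 1.86 0 0 0 255;0 0.97 1.86 0 0 0 255;0 0.97 1.86 0 0 0 75;0 0.97 1.86 0 0 0 75;0 0.97 1.86 0 0 0 75;0 0.97 1.86 0 0 0 75",
  force=30,
)

```text
time_s: 32.4
ee_pos: [0.4334, -0.1427, 0.0271]
orientation: [[0.999, -0.029, 0.015], [-0.033, -0.887, 0.461], [0.0, -0.462, -0.887]]
contact_force: [0.0, 0.2, -1.1]
grip_width: 0.0625
```

>>> arm_command(
  moves="0 -1 -1.8 0 0 0 75;0 -2.5 -4.5 0 0 0 75;0 -4 -7.2 0 0 0 75;0 -5 -9 -0.14 0 0 75;0 -6 -12 -0.28 0 0 75;0 -6 -12 -0.42 0 0 75;0 -6 -12 -0.48 0 0 75;0 -6 -12 -0.48 0 0 75;0 -6 -12 -0.48 0 0 75;0 -6 -12 -0.48 0 0 75",
)

```text
time_s: 33.4
ee_pos: [0.4327, -0.146, 0.1606]
orientation: [[0.999, -0.036, -0.001], [-0.036, -0.999, 0.001], [-0.001, -0.001, -1.0]]
contact_force: [0.3, -0.5, 0.0]
grip_width: 0.0621
```

```bash
python3 -c "
from h import *
tgt(.5855,.324,.2,-.6)
im=arm.snapshot('scene');cv2.imwrite('pics/s15.png',cv2.resize(im[120:230,120:290,::-1],None,fx=4.5,fy=4.5,interpolation=cv2.INTER_CUBIC))
"
```

```text
t=33.4 ee [ 0.4327 -0.146   0.1606] shift cm [ 13.59 -47.51  -3.91] rot [-0.001  0.001 -0.025] j7 -30 F [ 0.3 -0.5  0. ] w 0.0621
```

View pics/s15.png

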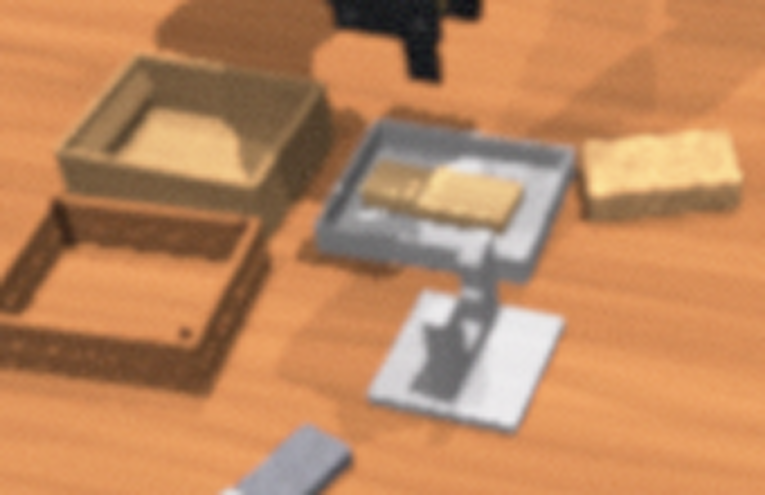

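>>> arm_command(
  moves="1.4 -4.7 -1 0 0 0 30;2.7 -9.4 -3 0 0 0 0;4 -14 -4 0 0 0 0;5.4 -18.7 -4 0 0 0 0;6.8 -23.4 -4 0 0 0 0;8.1 -28.2 -4 0 0 0 0;9.5 -33 -4 0 0 -0.025 0;10.9 -37.7 -4 0 0 -0.025 0;12.2 -42.5 -4 0 0 -0.025 0;13.6 -47.5 -4 0 0 -0.025 0",
)

```text
time_s: 34.45
ee_pos: [0.5853, 0.3233, 0.2001]
orientation: [[1.0, -0.011, -0.002], [-0.011, -1.0, -0.0], [-0.002, 0.0, -1.0]]
contact_force: [0.6, 0.7, 0.5]
grip_width: 0.0879
```

```bash
python3 -c "
from h import *
tgt(.5855,.324,.067,-.6)"
```

```text
t=34.5 ee [0.5853 0.3233 0.2001] shift cm [ 0.05 -0.07 13.31] rot [ 0.     0.002 -0.001] j7 -56 F [0.6 0.7 0.5] w 0.0879
```

>>> arm_command(
  moves="0 0 4 0 0 0 0;0 0 8 0 0 0 0;0 0 12 0 0 0 0;0 0 13.3 0 0 0 0;0 0 13.3 0 0 0 100;0 0 13.3 0 0 0 170;0 0 13.3 0 0 0 255;0 0 13.3 0 0 0 255;0 0 13.3 0 0 0 255;0 0 13.3 0 0 0 255",
  force=25,
)

```text
time_s: 35.45
ee_pos: [0.5845, 0.3238, 0.0689]
orientation: [[1.0, -0.008, 0.001], [-0.008, -1.0, 0.001], [0.001, -0.001, -1.0]]
contact_force: [0.4, -0.7, -0.0]
grip_width: 0.0419
```

>>> arm_command(
  moves="-1 0 0 0 0 0 255;-2.5 0 0 0 0 0 255;-4 0 0 0 0 0 255;-5.5 0 0 0 0 0 255;-7 0 0 0 0 0 255;-8.5 0 0 0 0 0 255;-10 0 0 0 0 0 255;-10.9 0 0 0 0 0 255;-11.1 0 0 0 0 0 255;-11.1 0 0 0 0 0 255",
)

```text
time_s: 36.45
ee_pos: [0.4771, 0.325, 0.0686]
orientation: [[1.0, -0.01, 0.007], [-0.01, -1.0, 0.003], [0.007, -0.003, -1.0]]
contact_force: [9.4, 1.9, -5.3]
grip_width: 0.0235
```

>>> arm_command(
  moves="0 0 0 0 0 0 255;1 0 0 0 0 0 255;3 0 0 0 0 0 255;5 0 0 0 0 0 255;7 0 0 0 0 0 255;9 0 0 0 0 0 255;10.5 0 0 0 0 0 255;11.1 0 0 0 0 0 255;11.5 0 0 0 0 0 255;11.5 0 0 0 0 0 255",
)

```text
time_s: 37.45
ee_pos: [0.5854, 0.3233, 0.0685]
orientation: [[1.0, -0.007, -0.005], [-0.007, -1.0, -0.002], [-0.005, 0.002, -1.0]]
contact_force: [-5.6, -2.4, 8.8]
grip_width: 0.0231
```

>>> arm_command(
  moves="-0.2 0 0 0 0 0 255;-0.2 0 0 0 0 0 140;-0.2 0 0 0 0 0 140;-0.2 0 0 0 0 0 140;-0.2 0 -4 0 0 0 140;-0.2 0 -8 0 0 0 200;-0.2 0 -10 0 0 0 255;-3 2 -10 0 0 -0.14 255;-6 4 -10 0 0 -0.28 255;-9 6 -10 0 0 -0.42 255",
)

```text
time_s: 38.45
ee_pos: [0.4966, 0.2636, 0.1682]
orientation: [[0.914, 0.406, 0.0], [0.406, -0.914, 0.0], [0.0, -0.0, -1.0]]
contact_force: [1.1, 0.6, -0.3]
grip_width: 0.0019
```

```bash
python3 -c "
from h import *
tgt(.438,.2125,.06,89.4)"
```

```text
t=38.5 ee [0.4966 0.2636 0.1682] shift cm [-7.43  2.29 10.82] rot [ 0.    -0.    -1.143] j7 -44 F [ 1.1  0.6 -0.3] w 0.0019
```

>>> arm_command(
  moves="-3.7 1.1 0 0 0 -0.14 255;-7.4 2.3 0 0 0 -0.28 255;-7.4 2.3 0 0 0 -0.42 255;-7.4 2.3 0 0 0 -0.56 255;-7.4 2.3 0 0 0 -0.7 255;-7.4 2.3 0 0 0 -0.84 255;-7.4 2.3 2 0 0 -0.98 255;-7.4 2.3 5 0 0 -1.12 255;-7.4 2.3 8 0 0 -1.143 255;-7.4 2.3 10.8 0 0 -1.143 255",
)

```text
time_s: 39.45
ee_pos: [0.4392, 0.2134, 0.0588]
orientation: [[0.016, 1.0, -0.0], [1.0, -0.016, 0.0], [0.0, -0.0, -1.0]]
contact_force: [0.2, 1.2, -0.1]
grip_width: 0.0005
```

>>> arm_command(
  moves="0 0 0.6 0 0 0 255;0 0 1 0 0 0 255;0 0 1.2 0 0 0 255;0 0 1.4 0 0 0 255;0 0 1.5 0 0 0 255;0 0 1.5 0 0 0 255;0 -0.5 1.5 0 0 0 255;0 -1 1.5 0 0 0 255;0 -1.5 1.5 0 0 0 255;0 -2 1.5 0 0 0 255",
)

```text
time_s: 40.45
ee_pos: [0.4234, 0.2152, 0.0475]
orientation: [[0.017, 1.0, 0.009], [1.0, -0.017, 0.003], [0.003, 0.009, -1.0]]
contact_force: [6.6, -0.6, 9.4]
grip_width: 0.0004
```

```bash
python3 -c "
from h import *
tgt(.4,.2125,.06,89.4)
cv2.imwrite('pics/w16.png',arm.snapshot('wrist')[:,:,::-1])"
```

```text
t=40.5 ee [0.4234 0.2152 0.0475] shift cm [-0.31 -2.33 -1.28] rot [ 0.009 -0.003 -0.007] j7 -20 F [ 6.6 -0.6  9.4] w 0.0004
```

View pics/w16.png

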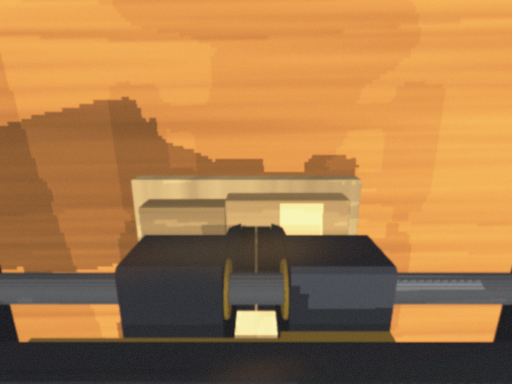

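>>> arm_command(
  moves="0 -0.5 0 0 0 0 255;0 -1 0 0 0 0 255;0 -1.5 0 0 0 0 255;0 -2 0 0 0 0 255;0 -2.2 0 0 0 0 255;0 -2.2 0 0 0 0 255;0 -2.2 -3 0 0 0 255;0 -2.2 -6 0 0 0 150;0 -2.2 -9 0 0 0.14 60;0 -2.2 -10 0 0 0.28 60",
)

```text
time_s: 41.5
ee_pos: [0.3981, 0.2153, 0.1484]
orientation: [[0.297, 0.955, 0.004], [0.955, -0.297, 0.003], [0.004, 0.003, -1.0]]
contact_force: [0.2, 0.2, -0.8]
grip_width: 0.0226
```

>>> arm_command(
  moves="0 0 0 0 0 0.14 60;0 0 0 0 0 0.28 60;0 0 0 0 0 0.42 60;0 0 0 0 0 0.56 60;0 0 0 0 0 0.7 60;0 0 0 0 0 0.84 60;0 0 0 0 0 0.98 60;0 0 0 0 0 1.12 60;0 0 0 0 0 1.26 60;0 0 0 0 0 1.29 60",
)

```text
time_s: 42.5
ee_pos: [0.3974, 0.2146, 0.1461]
orientation: [[1.0, -0.016, 0.002], [-0.016, -1.0, 0.001], [0.002, -0.001, -1.0]]
contact_force: [-0.2, 0.3, 0.1]
grip_width: 0.0672
```

```bash
python3 -c "
from h import *
tgt(.4,.2305,.034,-.6)
im=arm.snapshot('wrist')[:,:,::-1]
cv2.imwrite('pics/w17.png',im);cv2.imwrite('pics/w17z.png',cv2.resize(im[150:350,170:350],None,fx=4,fy=3))"
```

```text
t=42.5 ee [0.3974 0.2146 0.1461] shift cm [ 0.22 -1.58 11.21] rot [-0.001 -0.002 -0.006] j7 -75 F [-0.2  0.3  0.1] w 0.0672
```

View pics/w17z.png

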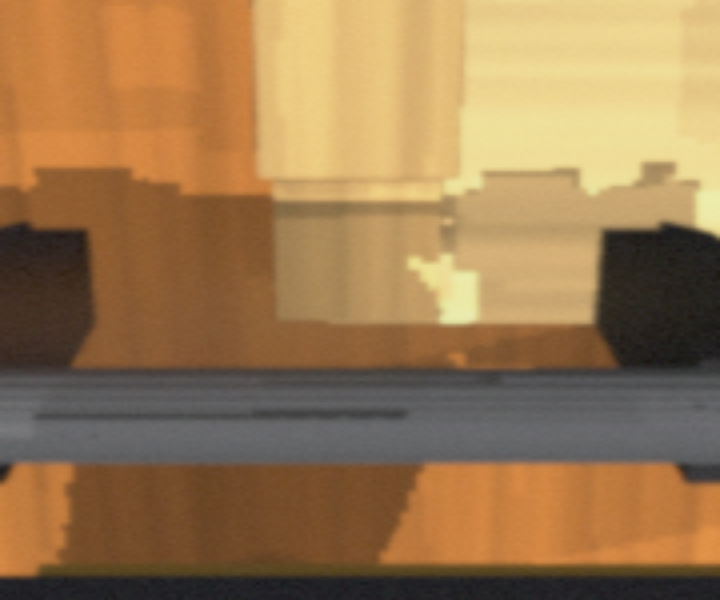

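```bash
python3 -c "
from h import *
P=[ray('wrist',170+a/4,150+b/3,.028)[:2].round(4) for a,b in [(257,178),(461,178),(256,50),(465,50),(275,200),(442,200),(275,320)]];print(P)"

```

```text
[array([0.3782, 0.2006]), array([0.4225, 0.2   ]), array([0.3793, 0.2381]), array([0.4229, 0.2374]), array([0.3819, 0.1938]), array([0.4184, 0.1933]), array([0.3808, 0.1553])]
```

View pics/w17.png

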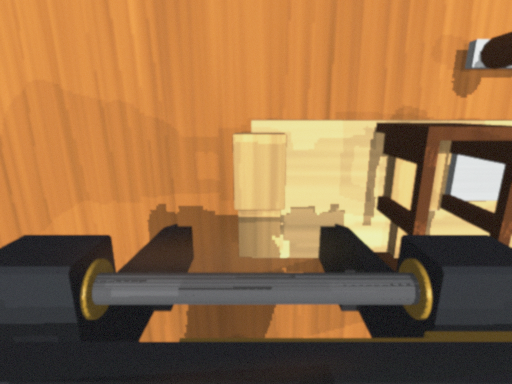

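>>> arm_command(
  moves="0.2 -1.8 0 0 0 0 60;0.2 -1.8 3 0 0 0 60;0.2 -1.8 6 0 0 0 60;0.2 -1.8 9 0 0 0 60;0.2 -1.8 10.5 0 0 0 60;0.2 -1.8 11.1 0 0 0 60;0.2 -1.8 11.2 0 0 0 60;0.2 -1.8 11.2 0 0 0 100;0.2 -1.8 11.2 0 0 0 255;0.2 -1.8 11.2 0 0 0 255",
  force=60,
)

```text
time_s: 43.55
ee_pos: [0.3998, 0.2323, 0.0337]
orientation: [[1.0, -0.015, 0.001], [-0.015, -1.0, 0.001], [0.001, -0.001, -1.0]]
contact_force: [0.3, -1.4, -0.7]
grip_width: 0.0455
```

>>> arm_command(
  moves="0 0 0 0 0 0 255;0 0 0 0 0 0 255;0 0 0 0 0 0 255;0 0 -1 0 0 0 255;0 0 -4 0 0 0 255;0 0 -8 0 0 0 255;1 1 -12 0 0 0 255;4 5 -12 0 0 0 255;7 9 -12 0 0 0 255;9 13 -12 0 0 0 255",
)

```text
time_s: 44.55
ee_pos: [0.4894, 0.0988, 0.1536]
orientation: [[1.0, -0.016, 0.002], [-0.016, -1.0, 0.0], [0.002, -0.0, -1.0]]
contact_force: [0.7, -0.3, -1.2]
grip_width: 0.0431
```

```bash
python3 -c "
from h import *
tgt(.582,-.038,.15,-1.9)
im=arm.snapshot('wrist')[:,:,::-1]
cv2.imwrite('pics/w18.png',im)
im=arm.snapshot('top');cv2.imwrite('pics/t18.png',cv2.resize(im[140:290,230:430,::-1],None,fx=4,fy=4))"
```

```text
t=44.5 ee [0.4894 0.0988 0.1536] shift cm [ 9.48 13.53  0.38] rot [-0.    -0.002  0.017] j7 -59 F [ 0.7 -0.3 -1.2] w 0.0431
```

View pics/w18.png

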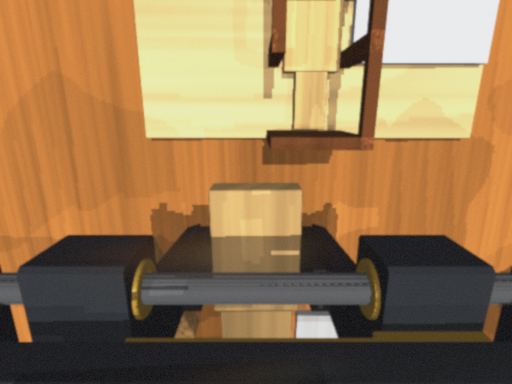

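View pics/t18.png

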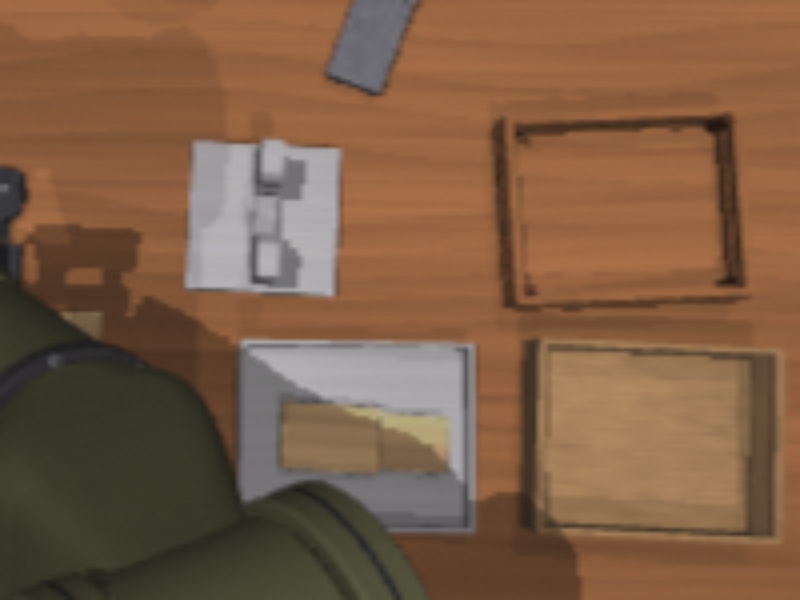

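>>> arm_command(
  moves="2.5 3.5 0 0 0 0 255;5 7 0 0 0 0.017 255;7.5 10.5 0 0 0 0.017 255;9.4 13.8 0 0 0 0.017 255;9.4 13.8 0 0 0 0.017 255;9.4 13.8 2 0 0 0.017 255;9.4 13.8 4 0 0 0.017 255;9.4 13.8 4.5 0 0 0.017 255;9.4 13.8 4.5 0 0 0.017 255;9.4 13.8 4.5 0 0 0.017 255",
)

```text
time_s: 45.65
ee_pos: [0.5796, -0.0379, 0.1088]
orientation: [[1.0, -0.031, 0.001], [-0.031, -1.0, 0.0], [0.001, -0.0, -1.0]]
contact_force: [0.8, 0.2, 0.0]
grip_width: 0.0437
```

```bash
python3 -c "
from h import *
tgt(.582,-.04,.0977,-1.9)
im=arm.snapshot('wrist')[:,:,::-1]
cv2.imwrite('pics/w19.png',im);cv2.imwrite('pics/w19z.png',cv2.resize(im[170:345,180:330],None,fx=4,fy=3.4))"
```

```text
t=45.6 ee [ 0.5796 -0.0379  0.1088] shift cm [0.25 0.21 1.11] rot [-0.    -0.001  0.002] j7 -42 F [0.8 0.2 0. ] w 0.0437
```

View pics/w19z.png

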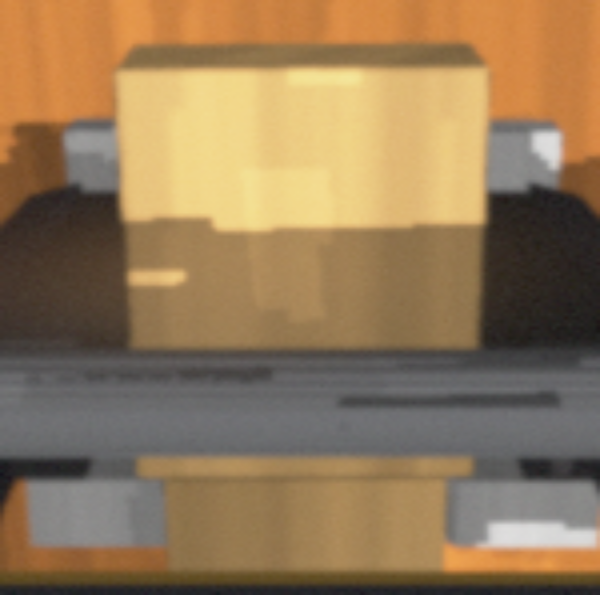

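```bash
python3 -c "
from h import *
im=cv2.imread('pics/w19.png');cv2.imwrite('pics/w19q.png',cv2.resize(im[290:345,160:360],None,fx=4,fy=4))"
```

```text
(no output)
```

View pics/w19q.png

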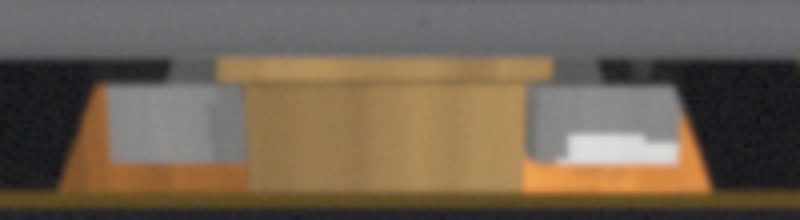

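```bash
python3 -c "
from h import *
for u in (187,330,212.5): print(ray('wrist',u,320,.08).round(4))
z=.1088-.0217+.016
for u,v in ((221.5,325),(291,325),(214.3,309),(298,309)): print(ray('wrist',u,v,z).round(4))"
```

```text
[ 0.5355 -0.093   0.08  ]
[ 0.6235 -0.0957  0.08  ]
[ 0.5512 -0.0935  0.08  ]
[ 0.5602 -0.0785  0.1031]
[ 0.5968 -0.0796  0.1031]
[ 0.5571 -0.0686  0.1031]
[ 0.6005 -0.0699  0.1031]
```

>>> arm_command(
  moves="0.15 0.25 0.4 0 0 0 255;0.15 0.25 0.8 0 0 0 255;0.15 0.25 1 0 0 0 255;0.15 0.25 1.1 0 0 0 255;0.15 0.25 1.2 0 0 0 255;0.15 0.25 1.3 0 0 0 255;0.15 0.25 1.3 0 0 0 255;0.15 0.25 1.3 0 0 0 255;0.15 0.25 1.3 0 0 0 255;0.15 0.25 1.3 0 0 0 255",
)

```text
time_s: 46.7
ee_pos: [0.581, -0.0412, 0.0962]
orientation: [[0.999, -0.032, 0.001], [-0.032, -0.999, -0.001], [0.001, 0.001, -1.0]]
contact_force: [-1.0, -0.3, 8.5]
grip_width: 0.0436
```

```bash
python3 -c "
from h import *
tgt(.434,-.135,.16,0)
im=arm.snapshot('wrist')[:,:,::-1]
cv2.imwrite('pics/w20z.png',cv2.resize(im[170:345,160:360],None,fx=4,fy=3.4))"
```

```text
t=46.7 ee [ 0.581  -0.0412  0.0962] shift cm [-14.39   9.85  -6.39] rot [ 0.001 -0.001 -0.032] j7 -42 F [-1.  -0.3  8.5] w 0.0436
```

View pics/w20z.png

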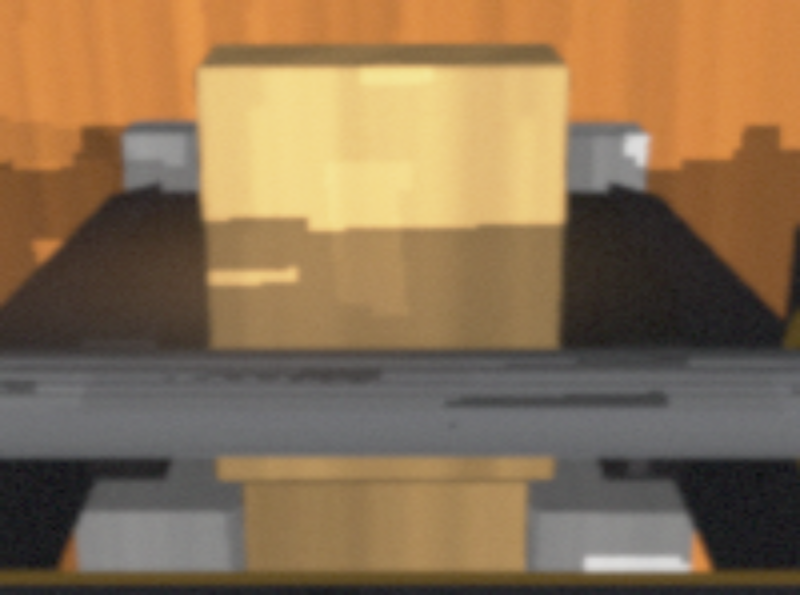

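>>> arm_command(
  moves="0 0 -1 0 0 0 255;0 0 -3 0 0 0 255;0 0 -5 0 0 0 255;-2 -3 -5 0 0 0 255;-5 -6.5 -5 0 0 0 255;-8 -10 -5 0 0 0 255;-9.5 -10.5 -1 0 0 0 255;-9.5 -10.5 3 0 0 0 255;-9.5 -10.5 6 0 0 0 255;-9.5 -10.5 6.5 0 0 0 255",
)

```text
time_s: 47.75
ee_pos: [0.4878, 0.0672, 0.028]
orientation: [[1.0, -0.03, -0.004], [-0.03, -1.0, -0.002], [-0.004, 0.002, -1.0]]
contact_force: [0.5, 0.4, -0.1]
grip_width: 0.0432
```

```bash
python3 -c "
from h import *
tgt(.485,.06,.0225,-1.9)"
```

```text
t=47.8 ee [0.4878 0.0672 0.028 ] shift cm [-0.25  0.72  0.55] rot [0.002 0.004 0.003] j7 -72 F [ 0.5  0.4 -0.1] w 0.0432
```

>>> arm_command(
  moves="0 0 0.4 0 0 0 255;0 0 0.55 0 0 0 255;0 0 0.55 0 0 0 75;0 0 0.55 0 0 0 75;0 0 0.55 0 0 0 75;0 0 -3 0 0 0 75;0 0 -7 0 0 0 150;0 0 -11 0 0 0 255;0 4 -11 0 0 -0.14 255;0 8 -11 0 0 -0.28 255",
)

```text
time_s: 48.75
ee_pos: [0.4879, -0.0131, 0.1422]
orientation: [[0.967, 0.253, 0.005], [0.253, -0.967, 0.0], [0.004, 0.001, -1.0]]
contact_force: [0.6, -0.5, -0.3]
grip_width: 0.0323
```

```bash
python3 -c "
from h import *
tgt(.4325,-.158,.06,90)"
```

```text
t=48.8 ee [ 0.4879 -0.0131  0.1422] shift cm [-9.06 12.6   8.19] rot [ 0.004 -0.003 -1.315] j7 -39 F [ 0.6 -0.5 -0.3] w 0.0323
```

>>> arm_command(
  moves="-2.5 3.5 0 0 0 -0.14 255;-5 7 0 0 0 -0.28 255;-7.5 10.5 0 0 0 -0.42 255;-9.1 12.6 0 0 0 -0.56 255;-9.1 12.6 0 0 0 -0.7 255;-9.1 12.6 0 0 0 -0.84 255;-9.1 12.6 2 0 0 -0.98 255;-9.1 12.6 4 0 0 -1.12 255;-9.1 12.6 6 0 0 -1.26 255;-9.1 12.6 8.2 0 0 -1.315 255",
)

```text
time_s: 49.75
ee_pos: [0.4296, -0.1581, 0.0579]
orientation: [[0.005, 1.0, 0.001], [1.0, -0.005, -0.001], [-0.001, 0.001, -1.0]]
contact_force: [0.3, -0.9, 0.7]
grip_width: 0.0006
```

```bash
python3 -c "
from h import *
tgt(.4325,-.158,.038,90)
im=arm.snapshot('wrist')[:,:,::-1]
cv2.imwrite('pics/w21.png',im)"
```

```text
t=49.8 ee [ 0.4296 -0.1581  0.0579] shift cm [0.01 0.29 1.99] rot [ 0.001  0.001 -0.005] j7 26 F [ 0.3 -0.9  0.7] w 0.0006
```

View pics/w21.png

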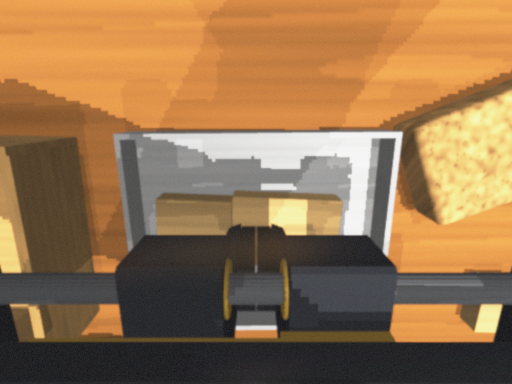

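>>> arm_command(
  moves="0 0.2 1 0 0 0 255;0 0.2 1.8 0 0 0 255;0 0.2 2.2 0 0 0 255;0 0.2 2.3 0 0 0 255;0 -0.4 2.3 0 0 0 255;0 -1.1 2.3 0 0 0 255;0 -1.8 2.3 0 0 0 255;0 -2.5 2.3 0 0 0 255;0 -3.2 2.3 0 0 0 255;0 -3.4 2.3 0 0 0 255",
)

```text
time_s: 50.8
ee_pos: [0.4037, -0.1564, 0.0384]
orientation: [[0.006, 1.0, 0.017], [1.0, -0.006, 0.0], [0.0, 0.017, -1.0]]
contact_force: [12.1, 0.3, 18.2]
grip_width: 0.0005
```

```bash
python3 -c "
from h import *
tgt(.4325,-.158,.038,90)
im=arm.snapshot('wrist')[:,:,::-1]
cv2.imwrite('pics/w22.png',im)"
```

```text
t=50.8 ee [ 0.4037 -0.1564  0.0384] shift cm [-0.15  2.88  0.09] rot [ 0.017 -0.    -0.006] j7 14 F [12.1  0.3 18.2] w 0.0005
```

View pics/w22.png

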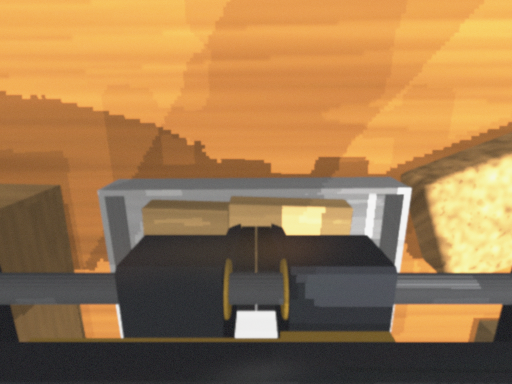

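>>> arm_command(
  moves="0 0 -3 0 0 0 255;0 0 -6 0 0 0 200;0 0 -10 0 0 0.14 100;0 0 -10 0 0 0.28 75;3 1 -10 0 0 0.42 75;7 3 -10 0 0 0.56 75;11 5 -10 0 0 0.7 75;15 7 -10 0 0 0.84 75;19 8.4 -10 0 0 0.98 75;22 8.4 -10 0 0 1.12 75",
)

```text
time_s: 51.85
ee_pos: [0.4832, 0.0656, 0.136]
orientation: [[0.906, 0.424, 0.004], [0.424, -0.906, 0.003], [0.004, -0.001, -1.0]]
contact_force: [0.8, 0.4, -0.0]
grip_width: 0.0623
```

```bash
python3 -c "
from h import *
tgt(.488,.067,.028,-1.8)
im=arm.snapshot('wrist')[:,:,::-1]
cv2.imwrite('pics/w23.png',im)
im=arm.snapshot('top');cv2.imwrite('pics/t23.png',cv2.resize(im[140:290,230:430,::-1],None,fx=4,fy=4))"
```

```text
t=51.9 ee [0.4832 0.0656 0.136 ] shift cm [ 0.45  0.09 10.8 ] rot [-0.002 -0.004  0.469] j7 -40 F [ 0.8  0.4 -0. ] w 0.0623
```

View pics/w23.png

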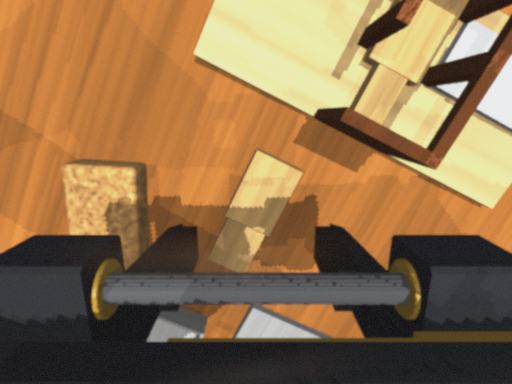

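View pics/t23.png

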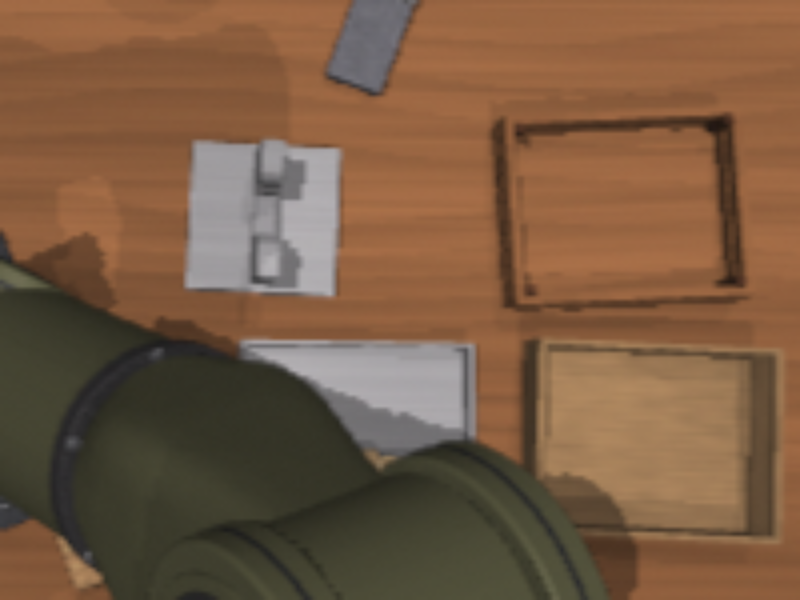

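```bash
python3 -c "
from h import *
P=np.array([ray('wrist',u,v,.016)[:2] for u,v in ((258,150),(302,172),(267,232),(226,218))]);print(P.round(4),P.mean(0))
d=P[1]-P[0];print(np.degrees(np.arctan2(d[1],d[0])))"
```

```text
[[0.4677 0.103 ]
 [0.5095 0.1024]
 [0.5069 0.0405]
 [0.4684 0.0368]] [0.48812479 0.07066672]
-0.7825254908107911
```

Blank is where it was left (≈.488,.069). Regrip.

>>> arm_command(
  moves="0.5 -0.1 0 0 0 0.14 75;0.5 -0.1 2 0 0 0.28 75;0.5 -0.1 5 0 0 0.42 75;0.5 -0.1 8 0 0 0.469 75;0.5 -0.1 10.3 0 0 0.469 75;0.5 -0.1 10.8 0 0 0.469 75;0.5 -0.1 10.8 0 0 0.469 150;0.5 -0.1 10.8 0 0 0.469 255;0.5 -0.1 10.8 0 0 0.469 255;0.5 -0.1 10.8 0 0 0.469 255",
  force=50,
)

```text
time_s: 52.95
ee_pos: [0.4858, 0.0649, 0.0282]
orientation: [[1.0, -0.027, 0.002], [-0.027, -1.0, 0.001], [0.002, -0.001, -1.0]]
contact_force: [0.3, -1.1, 5.1]
grip_width: 0.043
```

>>> arm_command(
  moves="0 0 0 0 0 0 255;0 0 0 0 0 0 255;0 0 -3 0 0 0 255;0 0 -7 0 0 0 255;0 0 -11 0 0 0 255;-1 4 -11 0 0 0 255;-2 8 -11 0 0 0 255;-3 12 -11 0 0 0 255;-3 16 -11 0 0 0 255;-3 20 -11 0 0 0 255",
)

```text
time_s: 53.95
ee_pos: [0.4493, -0.1358, 0.1376]
orientation: [[1.0, -0.026, -0.0], [-0.026, -1.0, -0.0], [-0.0, 0.0, -1.0]]
contact_force: [0.9, 0.5, -0.6]
grip_width: 0.0429
```

```bash
python3 -c "
from h import *
tgt(.458,-.136,.055,0)
im=arm.snapshot('wrist')[:,:,::-1]
cv2.imwrite('pics/w24.png',im)
im=arm.snapshot('scene');cv2.imwrite('pics/s24.png',cv2.resize(im[120:230,120:290,::-1],None,fx=4.5,fy=4.5,interpolation=cv2.INTER_CUBIC))"
```

```text
t=54.0 ee [ 0.4493 -0.1358  0.1376] shift cm [ 0.87 -0.01  8.26] rot [ 0.     0.    -0.026] j7 -41 F [ 0.9  0.5 -0.6] w 0.0429
```

View pics/w24.png

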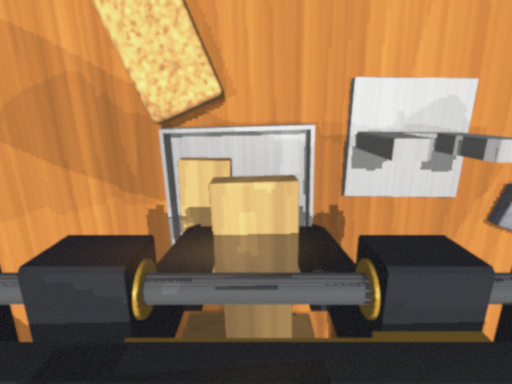

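View pics/s24.png

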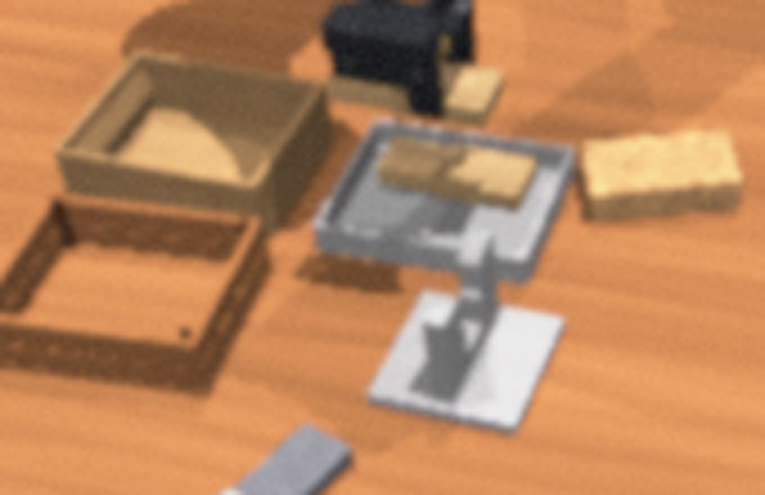

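```bash
python3 -c "
from h import *
for u,v,z in ((181,160,.019),(231,160,.019),(163,135,.024),(313,130,.024),(306,225,.003),(173,225,.003)): print(u,ray('wrist',u,v,z).round(4))"
```

```text
181 [ 0.3864 -0.111   0.019 ]
231 [ 0.4279 -0.1125  0.019 ]
163 [ 0.3755 -0.0897  0.024 ]
313 [ 0.4945 -0.0902  0.024 ]
306 [ 0.4931 -0.1789  0.003 ]
173 [ 0.3683 -0.1745  0.003 ]
```

>>> arm_command(
  moves="1.1 0 0 0 0 -0.026 255;1.1 0 3 0 0 -0.026 255;1.1 0 6 0 0 -0.026 255;1.1 0 8 0 0 -0.026 255;1.1 0 9 0 0 -0.026 255;1.1 0 9.1 0 0 -0.026 255;1.1 0 9.1 0 0 -0.026 255;1.1 0 9.1 0 0 -0.026 90;1.1 0 9.1 0 0 -0.026 90;1.1 0 9.1 0 0 -0.026 90",
)

```text
time_s: 55.05
ee_pos: [0.4613, -0.1345, 0.0467]
orientation: [[1.0, -0.0, 0.001], [-0.0, -1.0, -0.0], [0.001, 0.0, -1.0]]
contact_force: [0.1, -0.4, -0.1]
grip_width: 0.057
```

>>> arm_command(
  moves="0 0 -3 0 0 0 90;0 0 -7 0 0 0 60;0 0 -11 0 0 0 30;0.5 -4 -13 0 0 0 0;1.5 -8 -15 0 0 0 0;3 -12 -15 0 0 0 0;4 -16 -15 0 0 0 0;5 -20 -15 0 0 0 0;6 -24 -15 0 0 0 0;7 -28 -15 0 0 0 0",
)

```text
time_s: 56.05
ee_pos: [0.531, 0.147, 0.1965]
orientation: [[1.0, -0.0, 0.0], [-0.0, -1.0, -0.0], [0.0, 0.0, -1.0]]
contact_force: [0.6, 0.2, 0.1]
grip_width: 0.0881
```

```bash
python3 -c "
from h import *
tgt(.5855,.3235,.2,-.6)
im=arm.snapshot('scene');cv2.imwrite('pics/s25.png',cv2.resize(im[120:230,120:290,::-1],None,fx=4.5,fy=4.5,interpolation=cv2.INTER_CUBIC))
im=arm.snapshot('top');cv2.imwrite('pics/t25.png',cv2.resize(im[140:290,230:430,::-1],None,fx=4,fy=4))"
```

```text
t=56.0 ee [0.531  0.147  0.1965] shift cm [  5.44 -17.65  -0.36] rot [ 0.   -0.    0.01] j7 -56 F [0.6 0.2 0.1] w 0.0881
```

View pics/s25.png

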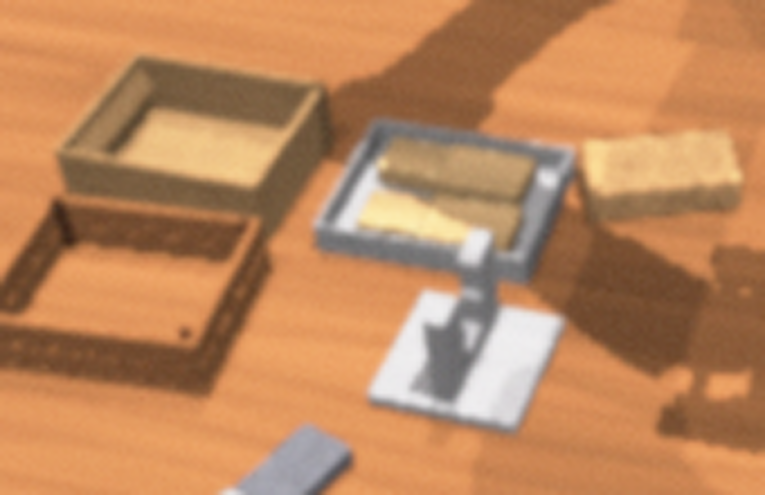

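View pics/t25.png

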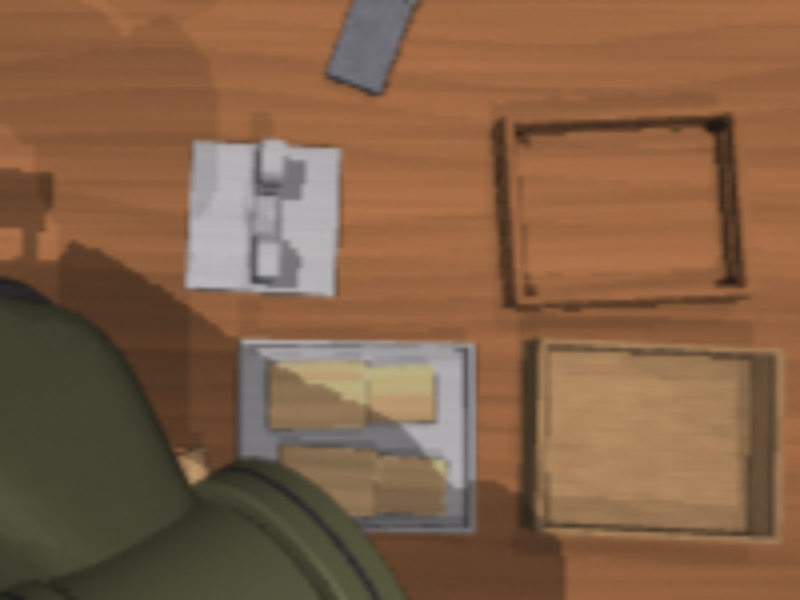

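>>> arm_command(
  moves="1.5 -4.5 0 0 0 0 0;3 -9 0 0 0 0 0;4.3 -13.5 0 0 0 0 0;5.4 -17.6 0 0 0 0 0;5.4 -17.6 3 0 0 0.01 0;5.4 -17.6 7 0 0 0.01 0;5.4 -17.6 11 0 0 0.01 0;5.4 -17.6 12.9 0 0 0.01 0;5.4 -17.6 12.9 0 0 0.01 100;5.4 -17.6 12.9 0 0 0.01 170",
  force=25,
)

```text
time_s: 57.15
ee_pos: [0.5856, 0.322, 0.0684]
orientation: [[1.0, -0.01, 0.001], [-0.01, -1.0, 0.001], [0.001, -0.001, -1.0]]
contact_force: [-0.4, 0.5, -0.1]
grip_width: 0.0743
```

>>> arm_command(
  moves="0 0 0 0 0 0 255;0 0 0 0 0 0 255;0 0 0 0 0 0 255;0 0 0 0 0 0 255;-1 0 0 0 0 0 255;-2.5 0 0 0 0 0 255;-4 0 0 0 0 0 255;-5.5 0 0 0 0 0 255;-7 0 0 0 0 0 255;-8.5 0 0 0 0 0 255",
)

```text
time_s: 58.15
ee_pos: [0.5004, 0.3227, 0.0675]
orientation: [[1.0, -0.011, 0.002], [-0.011, -1.0, 0.001], [0.002, -0.001, -1.0]]
contact_force: [4.4, 1.3, -3.2]
grip_width: 0.0233
```

```bash
python3 -c "
from h import *
tgt(.4745,.3235,.067,-.6)"
```

```text
t=58.1 ee [0.5004 0.3227 0.0675] shift cm [-2.59 -0.05  0.04] rot [-0.001 -0.002 -0.   ] j7 -78 F [ 4.4  1.3 -3.2] w 0.0233
```

>>> arm_command(
  moves="-1.5 0 0 0 0 0 255;-2.5 0 0 0 0 0 255;-2.6 0 0 0 0 0 255;-2.6 0 0 0 0 0 255;-1 0 0 0 0 0 255;1 0 0 0 0 0 255;3 0 0 0 0 0 255;5 0 0 0 0 0 255;7 0 0 0 0 0 255;8 0 0 0 0 0 255",
)

```text
time_s: 59.15
ee_pos: [0.5802, 0.3214, 0.0675]
orientation: [[1.0, -0.011, -0.001], [-0.011, -1.0, -0.0], [-0.001, 0.0, -1.0]]
contact_force: [-2.6, -1.9, 5.4]
grip_width: 0.0231
```

>>> arm_command(
  moves="0.5 0 0 0 0 0 255;1 0 0 0 0 0 255;1 0 0 0 0 0 255;1 0 0 0 0 0 255;0.8 0 0 0 0 0 255;0.8 0 0 0 0 0 140;0.8 0 0 0 0 0 140;0.8 0 0 0 0 0 140;0.8 0 -4 0 0 0 140;0.8 0 -8 0 0 0 200",
)

```text
time_s: 60.15
ee_pos: [0.5872, 0.3211, 0.1465]
orientation: [[1.0, -0.01, -0.003], [-0.01, -1.0, -0.002], [-0.003, 0.002, -1.0]]
contact_force: [0.7, 0.5, 0.3]
grip_width: 0.0339
```

```bash
python3 -c "
from h import *
tgt(.438,.2125,.06,89.4)
im=arm.snapshot('wrist')[:,:,::-1]
cv2.imwrite('pics/w26.png',im)"
```

```text
t=60.1 ee [0.5872 0.3211 0.1465] shift cm [-14.79  10.99   8.71] rot [-1.00e-03  3.00e-03 -1.57e+00] j7 -63 F [0.7 0.5 0.3] w 0.0339
```

View pics/w26.png

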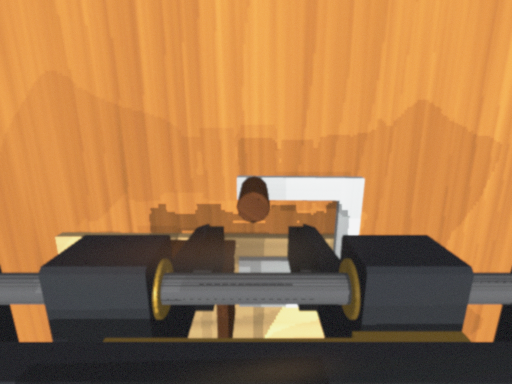

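>>> arm_command(
  moves="-3.5 2.5 -2 0 0 -0.14 255;-7 5 -2 0 0 -0.28 255;-10.5 8 -2 0 0 -0.42 255;-14.8 11 -2 0 0 -0.56 255;-14.8 11 -2 0 0 -0.7 255;-14.8 11 -2 0 0 -0.84 255;-14.8 11 -2 0 0 -0.98 255;-14.8 11 -2 0 0 -1.12 255;-14.8 11 -2 0 0 -1.26 255;-14.8 11 0 0 0 -1.4 255",
)

```text
time_s: 61.2
ee_pos: [0.4403, 0.2144, 0.1484]
orientation: [[0.175, 0.985, 0.004], [0.985, -0.175, 0.003], [0.004, 0.003, -1.0]]
contact_force: [0.8, 0.3, -0.1]
grip_width: 0.0007
```

```bash
python3 -c "
from h import *
tgt(.438,.2125,.0445,89.4)
im=arm.snapshot('wrist')[:,:,::-1]
cv2.imwrite('pics/w27.png',im)"
```

```text
t=61.2 ee [0.4403 0.2144 0.1484] shift cm [-0.26 -0.22 10.39] rot [ 0.004 -0.004 -0.166] j7 -11 F [ 0.8  0.3 -0.1] w 0.0007
```

View pics/w27.png

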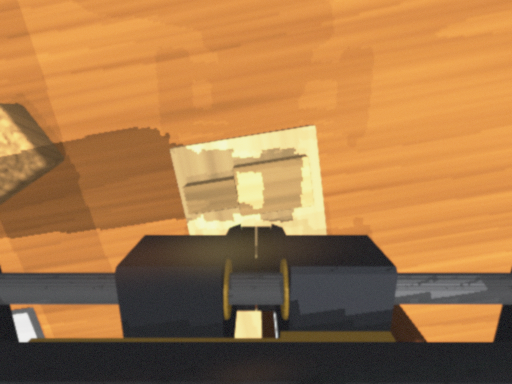

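>>> arm_command(
  moves="-0.2 -0.1 3 0 0 -0.14 255;-0.2 -0.1 6 0 0 -0.166 255;-0.2 -0.1 8.5 0 0 -0.166 255;-0.2 -0.1 9.6 0 0 -0.166 255;-0.2 -0.1 10 0 0 -0.166 255;-0.2 -0.1 10.2 0 0 -0.166 255;-0.2 -0.1 10.4 0 0 -0.166 255;-0.2 -0.1 10.4 0 0 -0.166 255;-0.2 -0.1 10.4 0 0 -0.166 255;-0.2 -0.1 10.4 0 0 -0.166 255",
)

```text
time_s: 62.25
ee_pos: [0.4368, 0.2107, 0.0473]
orientation: [[0.016, 1.0, 0.003], [1.0, -0.016, -0.002], [-0.002, 0.003, -1.0]]
contact_force: [-6.2, -9.7, 42.9]
grip_width: 0.0002
```

>>> arm_command(
  moves="0 -0.5 0 0 0 0 255;0 -1 0 0 0 0 255;0 -1.5 0 0 0 0 255;0 -2 0 0 0 0 255;0 -2.5 0 0 0 0 255;0 -3 0 0 0 0 255;0 -3.5 0 0 0 0 255;0 -4 0 0 0 0 255;0 -4.2 0 0 0 0 255;0 -4.2 0 0 0 0 255",
)

```text
time_s: 63.25
ee_pos: [0.4068, 0.2153, 0.0475]
orientation: [[0.021, 1.0, 0.023], [1.0, -0.021, 0.004], [0.005, 0.023, -1.0]]
contact_force: [18.0, -1.1, 30.7]
grip_width: 0.0006
```

>>> arm_command(
  moves="0 0 -3 0 0 0 255;0 0 -6 0 0 0 150;0 0 -9 0 0 0.14 60;0 0 -10 0 0 0.28 60;0 0 -10 0 0 0.42 60;0 0 -10 0 0 0.56 60;0 0 -10 0 0 0.7 60;0 0 -10 0 0 0.84 60;0 0 -10 0 0 0.98 60;0 0 -10 0 0 1.12 60",
)

```text
time_s: 64.25
ee_pos: [0.3957, 0.2123, 0.1437]
orientation: [[0.91, 0.415, 0.001], [0.415, -0.91, 0.001], [0.001, -0.0, -1.0]]
contact_force: [-0.8, 0.7, 0.4]
grip_width: 0.0669
```

```bash
python3 -c "
from h import *
tgt(.4,.2325,.034,-.6)
im=arm.snapshot('wrist')[:,:,::-1]
cv2.imwrite('pics/w28.png',im)"
```

```text
t=64.2 ee [0.3957 0.2123 0.1437] shift cm [ 1.22 -1.66 10.97] rot [-0.001 -0.001  0.438] j7 -67 F [-0.8  0.7  0.4] w 0.0669
```

View pics/w28.png

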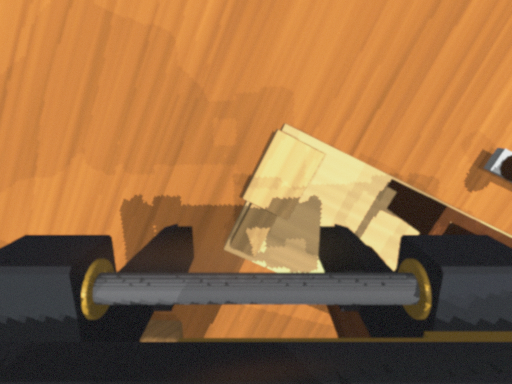

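```bash
python3 -c "
from h import *
im=cv2.imread('pics/w28.png')
cv2.imwrite('pics/w28z.png',cv2.resize(im[115:285,210:360],None,fx=5,fy=3.5,interpolation=cv2.INTER_CUBIC))"
```

```text
(no output)
```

View pics/w28z.png

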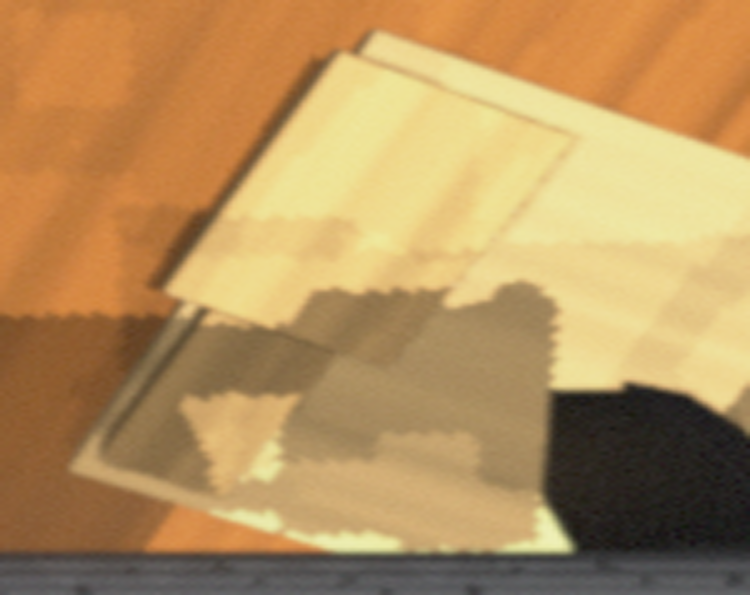

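```bash
python3 -c "
from h import *
P=np.array([ray('wrist',210+a/5,115+b/3.5,.028)[:2] for a,b in ((342,52),(575,135),(398,372),(163,288),(203,307),(338,352))]);print(P.round(4),P[:4].mean(0))
d=P[1]-P[0];print(np.degrees(np.arctan2(d[1],d[0])),np.linalg.norm(d),np.linalg.norm(P[5]-P[4]));d=P[0]-P[3];print(np.degrees(np.arctan2(-d[0],d[1])))
tgt(.4,.2325,.034,0)"
```

```text
[[0.3903 0.2688]
 [0.4332 0.2673]
 [0.4326 0.2024]
 [0.3867 0.2055]
 [0.3948 0.2039]
 [0.4209 0.2029]] [0.41069475 0.2360073 ]
-1.990570638261312 0.04293291671841913 0.02605007009473492
-3.255300972391657
t=64.3 ee [0.3958 0.2125 0.1438] shift cm [ 1.19 -1.65 10.98] rot [-0.001 -0.001  0.423] j7 -67 F [0.6 0.3 0.1] w 0.0676
```

```bash
python3 -c "
from h import *
tgt(.4005,.2355,.034,-2.2)"
```

```text
t=64.3 ee [0.3958 0.2125 0.1438] shift cm [ 1.36 -1.9  10.98] rot [-0.001 -0.001  0.462] j7 -67 F [0.6 0.3 0.1] w 0.0676
```

>>> arm_command(
  moves="1.4 -1.9 0 0 0 0.14 22;1.4 -1.9 0 0 0 0.28 22;1.4 -1.9 2 0 0 0.42 22;1.4 -1.9 5 0 0 0.46 22;1.4 -1.9 8 0 0 0.46 22;1.4 -1.9 10 0 0 0.46 22;1.4 -1.9 10.8 0 0 0.46 22;1.4 -1.9 11 0 0 0.46 22;1.4 -1.9 11 0 0 0.46 40;1.4 -1.9 11 0 0 0.46 60",
  force=20,
)

```text
time_s: 65.3
ee_pos: [0.4005, 0.2354, 0.0337]
orientation: [[1.0, -0.024, 0.001], [-0.024, -1.0, 0.001], [0.001, -0.001, -1.0]]
contact_force: [0.1, -0.7, -0.3]
grip_width: 0.0685
```

>>> arm_command(
  moves="0 0 0 0 0 0 80;0 0 0 0 0 0 100;0 0 0 0 0 0 115;0 0 0 0 0 0 125;0 0 0 0 0 0 255;0 0 0 0 0 0 255;0 0 0 0 0 0 255;0 0 0 0 0 0 255;0 0 0 0 0 0 255;0 0 0 0 0 0 255",
  force=60,
)

```text
time_s: 66.3
ee_pos: [0.4006, 0.2351, 0.0334]
orientation: [[1.0, -0.024, 0.001], [-0.024, -1.0, 0.0], [0.001, -0.0, -1.0]]
contact_force: [0.9, -0.5, 5.7]
grip_width: 0.0433
```

>>> arm_command(
  moves="0 0 -2 0 0 0 255;0 0 -5 0 0 0 255;0 0 -9 0 0 0 255;0 1 -12 0 0 0 255;2.5 5 -12 0 0 0 255;5 9 -12 0 0 0 255;7.5 13 -12 0 0 0 255;10 17 -12 0 0 0 255;12 20 -12 0 0 0 255;12 20 -12 0 0 0 255",
)

```text
time_s: 67.3
ee_pos: [0.5168, 0.0256, 0.1518]
orientation: [[0.999, -0.034, -0.001], [-0.034, -0.999, -0.004], [-0.001, 0.004, -1.0]]
contact_force: [-0.3, -0.6, -0.9]
grip_width: 0.0436
```

```bash
python3 -c "
from h import *
tgt(.581,-.0405,.15,-1.9)
im=arm.snapshot('wrist')[:,:,::-1]
cv2.imwrite('pics/w29.png',im)
im=arm.snapshot('top')[:,:,::-1];cv2.imwrite('pics/t29.png',im)"
```

```text
t=67.3 ee [0.5168 0.0256 0.1518] shift cm [6.65 6.39 0.2 ] rot [ 0.004  0.001 -0.001] j7 -55 F [-0.3 -0.6 -0.9] w 0.0436
```

View pics/w29.png

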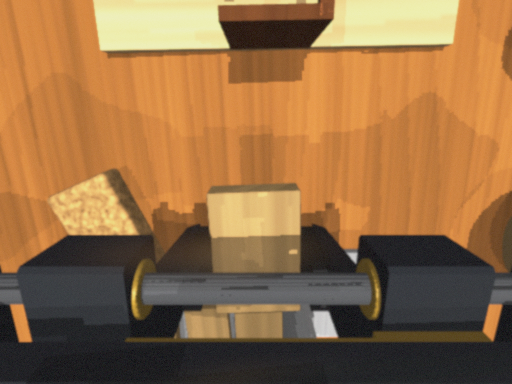

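View pics/t29.png

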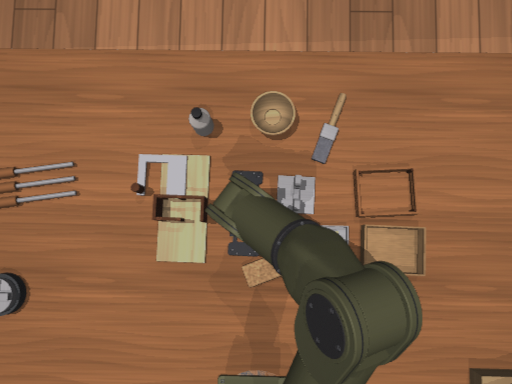

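>>> arm_command(
  moves="3 3 0 0 0 0 255;6.6 6.5 0 0 0 0 255;6.6 6.5 0 0 0 0 255;6.6 6.5 0 0 0 0 255;6.6 6.5 2 0 0 0 255;6.6 6.5 4.2 0 0 0 255;6.6 6.5 4.2 0 0 0 255;6.6 6.5 4.2 0 0 0 255;6.6 6.5 4.2 0 0 0 255;6.6 6.5 4.2 0 0 0 255",
)

```text
time_s: 68.4
ee_pos: [0.5802, -0.0336, 0.1123]
orientation: [[1.0, -0.023, 0.002], [-0.023, -1.0, 0.0], [0.002, -0.0, -1.0]]
contact_force: [-0.3, -0.3, -0.8]
grip_width: 0.0435
```

```bash
python3 -c "
from h import *
tgt(.581,-.0405,.0977,-1.9)
im=arm.snapshot('wrist')[:,:,::-1]
cv2.imwrite('pics/w30q.png',cv2.resize(im[290:345,160:360],None,fx=4,fy=4))"
```

```text
t=68.4 ee [ 0.5802 -0.0336  0.1123] shift cm [0.09 0.69 1.46] rot [-0.    -0.002  0.01 ] j7 -46 F [-0.3 -0.3 -0.8] w 0.0435
```

View pics/w30q.png

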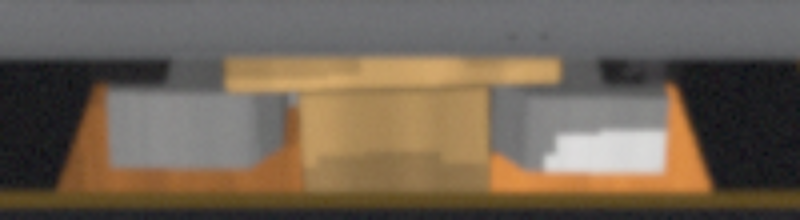

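```bash
python3 -c "
from h import *
f=lambda a,b,z: print(ray('wrist',160+a/4,290+b/4,z).round(4))
f(108,130,.08);f(668,130,.08)
z=.1123-.0217+.016
f(303,120,z);f(488,120,z);f(225,86,z);f(560,86,z)"
```

```text
[ 0.5353 -0.0935  0.08  ]
[ 0.6234 -0.0956  0.08  ]
[ 0.5686 -0.0713  0.1066]
[ 0.5928 -0.0719  0.1066]
[ 0.5587 -0.0659  0.1066]
[ 0.6021 -0.0669  0.1066]
```

>>> arm_command(
  moves="0 0.55 0.5 0 0 0.01 255;0 0.55 1 0 0 0.01 255;0 0.55 1.5 0 0 0.01 255;0 0.55 2 0 0 0.01 255;0 0.55 2.5 0 0 0.01 255;0 0.55 3 0 0 0.01 255;0 0.55 3.4 0 0 0.01 255;0 0.55 3.8 0 0 0.01 255;0 0.55 3.8 0 0 0.01 255;0 0.55 3.8 0 0 0.01 255",
)

```text
time_s: 69.45
ee_pos: [0.5797, -0.0397, 0.0732]
orientation: [[0.999, -0.034, 0.0], [-0.034, -0.999, -0.0], [0.0, 0.0, -1.0]]
contact_force: [0.3, 0.7, 0.5]
grip_width: 0.0437
```

>>> arm_command(
  moves="0 0 0.2 0 0 0 255;0 0 0.4 0 0 0 255;0 0 0.6 0 0 0 255;0 0 0.8 0 0 0 255;0 0 1 0 0 0 255;0 0 1.2 0 0 0 255;0 0 1.4 0 0 0 255;0 0 1.6 0 0 0 255;0 0 1.6 0 0 0 255;0 0 1.6 0 0 0 255",
)

```text
time_s: 70.45
ee_pos: [0.5797, -0.0398, 0.0571]
orientation: [[0.999, -0.034, -0.0], [-0.034, -0.999, -0.0], [-0.0, 0.0, -1.0]]
contact_force: [-0.3, -0.8, -0.5]
grip_width: 0.0432
```

Past the step freely. On to the bottom.

>>> arm_command(
  moves="0 0 0.2 0 0 0 255;0 0 0.4 0 0 0 255;0 0 0.6 0 0 0 255;0 0 0.8 0 0 0 255;0 0 0.9 0 0 0 255;0 0 1 0 0 0 255;0 0 1.1 0 0 0 255;0 0 1.1 0 0 0 255;0 0 1.1 0 0 0 255;0 0 1.1 0 0 0 255",
)

```text
time_s: 71.45
ee_pos: [0.5796, -0.0397, 0.0464]
orientation: [[0.999, -0.034, 0.0], [-0.034, -0.999, 0.0], [0.0, -0.0, -1.0]]
contact_force: [-2.0, 0.5, 3.7]
grip_width: 0.0432
```

```bash
python3 -c "
from h import *
tgt(.4353,-.3236,.2,0)
im=arm.snapshot('wrist')[:,:,::-1]
cv2.imwrite('pics/w31.png',im)"
```

```text
t=71.5 ee [ 0.5796 -0.0397  0.0464] shift cm [-13.46  28.87 -15.36] rot [-0.    -0.    -0.034] j7 -51 F [-2.   0.5  3.7] w 0.0432
```

View pics/w31.png

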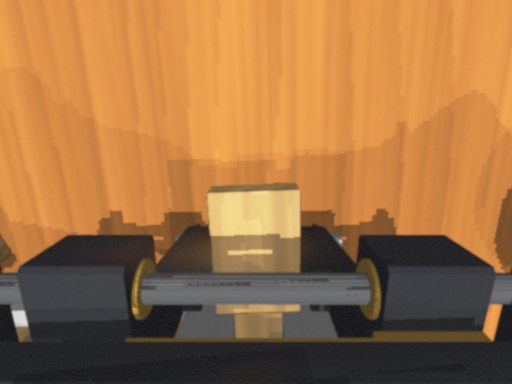

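>>> arm_command(
  moves="0 0 -2 0 0 0 255;0 0 -5 0 0 0 255;0 0 -8 0 0 0 255;0 0 -11 0 0 0 255;-2 4 -11 0 0 0 255;-4 8.5 -11 0 0 0 255;-6 13 -11 0 0 0 255;-8 17.5 -11 0 0 0 255;-10 22 -11 0 0 0 255;-12 26 -11 0 0 0 255",
)

```text
time_s: 72.5
ee_pos: [0.4495, -0.2983, 0.1558]
orientation: [[0.999, -0.035, -0.0], [-0.035, -0.999, -0.001], [-0.0, 0.001, -1.0]]
contact_force: [0.4, -0.5, -0.4]
grip_width: 0.0431
```

```bash
python3 -c "
from h import *
tgt(.4353,-.3236,.03,-1)
im=arm.snapshot('top');cv2.imwrite('pics/t32.png',cv2.resize(im[140:290,230:430,::-1],None,fx=4,fy=4))"
```

```text
t=72.5 ee [ 0.4495 -0.2983  0.1558] shift cm [-1.33  2.57 12.58] rot [ 0.001  0.    -0.018] j7 -18 F [ 0.4 -0.5 -0.4] w 0.0431
```

View pics/t32.png

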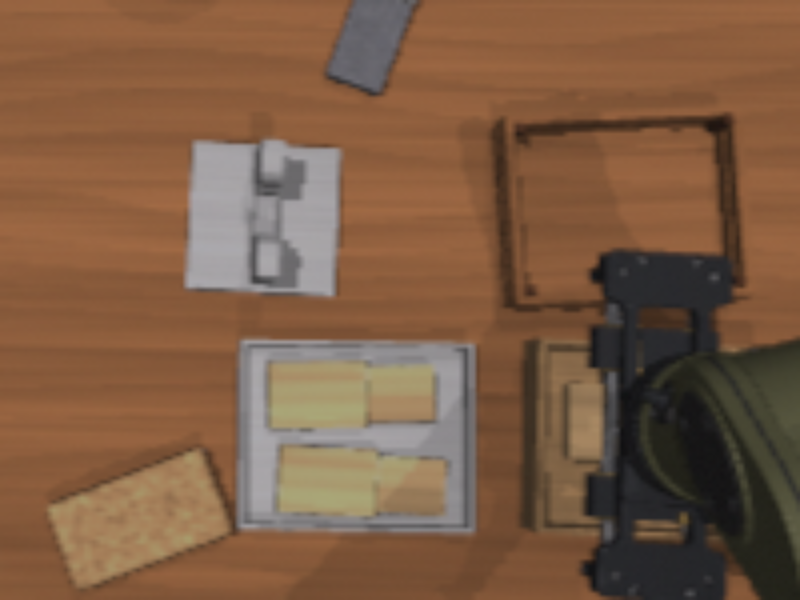

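>>> arm_command(
  moves="-1.3 2.5 2 0 0 -0.018 255;-1.3 2.5 5 0 0 -0.018 255;-1.3 2.5 8 0 0 -0.018 255;-1.3 2.5 11 0 0 -0.018 255;-1.3 2.5 12.4 0 0 -0.018 255;-1.3 2.5 12.7 0 0 -0.018 255;-1.3 2.5 12.7 0 0 -0.018 255;-1.3 2.5 12.7 0 0 -0.018 85;-1.3 2.5 12.7 0 0 -0.018 85;-1.3 2.5 12.7 0 0 -0.018 85",
)

```text
time_s: 73.55
ee_pos: [0.4376, -0.3205, 0.0301]
orientation: [[1.0, -0.016, 0.001], [-0.016, -1.0, -0.001], [0.001, 0.001, -1.0]]
contact_force: [0.5, 0.0, -0.3]
grip_width: 0.0584
```

>>> arm_command(
  moves="0 0 -3 0 0 0 85;0 0 -7 0 0 0 85;0 0 -11 0 0 0 85;0 0 -15 0 0 0 85;0 -4 -17 0 0 0 85;1 -8.5 -17 0 0 0 85;2 -13 -17 0 0 0 85;3 -17.5 -17 0 0 0 85;4 -22 -17 0 0 0 85;5 -26.5 -17 0 0 0 85",
)

```text
time_s: 74.55
ee_pos: [0.4915, -0.0543, 0.1998]
orientation: [[1.0, -0.016, 0.001], [-0.016, -1.0, -0.001], [0.001, 0.001, -1.0]]
contact_force: [0.3, 0.2, 0.3]
grip_width: 0.0584
```

>>> arm_command(
  moves="0 -4 0 0 0 0 85;0 -8 0 0 0 0 85;0 -12 0 0 0 0 85;0 -16 0 0 0 0 85;0 -20 0 0 0 0 85;0 -24 0 0 0 0 85;0 -28 0 0 0 0 85;0 -28 0 0 0 0 85;0 -28 0 0 0 0 85;0 -28 0 0 0 0 85",
)

```text
time_s: 75.55
ee_pos: [0.4958, 0.2223, 0.1991]
orientation: [[1.0, -0.017, -0.0], [-0.017, -1.0, -0.002], [-0.0, 0.002, -1.0]]
contact_force: [0.3, -0.6, -0.5]
grip_width: 0.0589
```

```bash
python3 -c "
from h import *
tgt(.4353,.23,.2,-1)
im=arm.snapshot('top');cv2.imwrite('pics/t33.png',im[:,:,::-1]);cv2.imwrite('pics/t33b.png',cv2.resize(im[140:290,230:430,::-1],None,fx=4,fy=4))
im=arm.snapshot('scene')[:,:,::-1];cv2.imwrite('pics/s33.png',im)
cv2.imwrite('pics/w33.png',arm.snapshot('wrist')[:,:,::-1])"
```

```text
t=75.5 ee [0.4958 0.2223 0.1991] shift cm [-6.07 -0.66 -0.09] rot [0.002 0.    0.   ] j7 -68 F [ 0.3 -0.6 -0.5] w 0.0589
```

View pics/t33b.png

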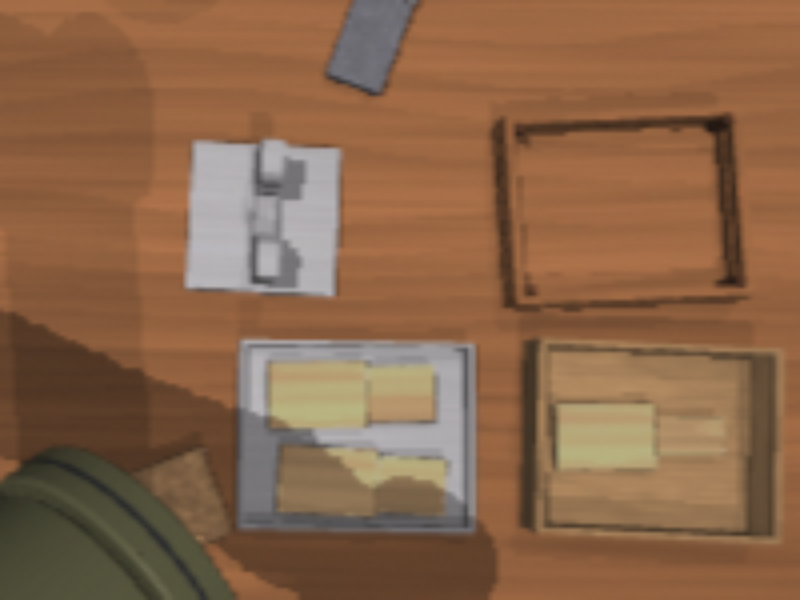

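View pics/s33.png

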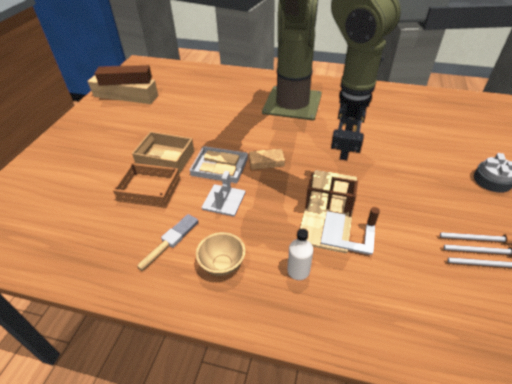

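View pics/w33.png

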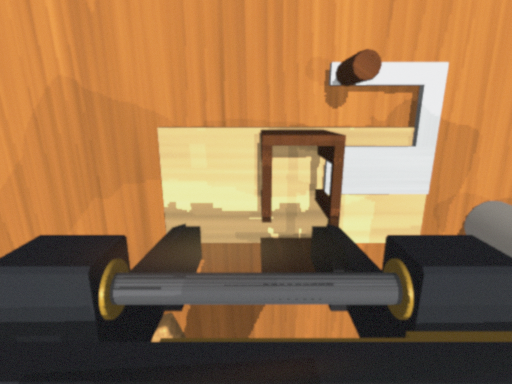

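```bash
python3 -c "
from h import *
a=cv2.imread('pics/s33.png')[160:260,290:400];b=cv2.imread('pics/t33.png')[135:275,120:220]
cv2.imwrite('pics/fin.png',np.hstack([cv2.resize(a,(400,400)),cv2.resize(b,(320,400))]))
u=cv2.imread('pics/top0.png');print('handle moved?')
for n in ('top0','t33'):
    im=cv2.imread(f'pics/{n}.png')[150:200,125:200].astype(int); print(n,np.argwhere((im.min(2)>125)).min(0),np.argwhere((im.min(2)>125)).max(0))"
```

```text
handle moved?
top0 [ 4 12] [44 73]
t33 [ 4 12] [44 74]
```

View pics/fin.png

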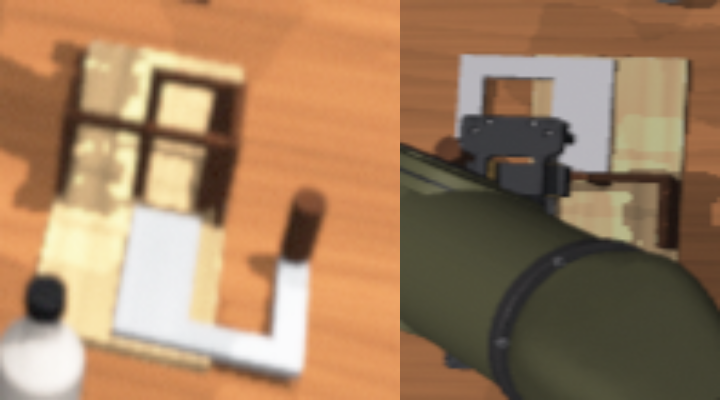

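```bash
python3 -c "
from workcell import arm
print(arm.job_done())"
```

```text
the job is handed in; nothing more can be done
None
```

I sorted the three blanks that were in the feeder, in stack order, and handed the job in at about 76 s; no verdict came back.

- **Blank 1:** it stopped at the mouth, so it went in the pan. The tongue measured about 36 mm.
- **Blank 2:** it stopped at the mouth with its underside at about 75 mm, so it also went in the pan. The tongue measured about 36.5 mm.
- **Blank 3:** it passed the step freely and bottomed at about 25 mm, so it went in the carton. The tongue measured about 24–26 mm.

**Final pictures:**
- Two blanks lie side by side in the pan, one is in the carton, and the crate is empty because none gauged right.
- The chute is empty and the pusher is home, at the same pixels as at the start.
- The gauge is standing and unmoved, and the bowl, bottle, brush and cork block look undisturbed.

**What did not go cleanly:**
- **Blank 1 tilt:** it turned in the grip at the mouth, and I first misread that as stopping at the step. I tilted the gripper to level it and pressed again; it stopped firmly at the mouth, though still a few degrees off level.
- **Extra handling:** I dragged each blank farther out from the chute with the fingertips to make room for the gripper. Blanks 1 and 2 were also set on the bench for a moment. I then slid blank 1 along the pan to make room for blank 2, which dropped the last 15 mm or so.
- **Force limit:** fingertip force on blank 3 read 43 N before the drag. The 40 N limit is stated for the arm and the gripper's body, so I believe it does not apply to the fingertips, but I could not confirm that.

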